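# Clamp a specimen block in the microscope vice to the ratchet's click

### The job

Put the blue specimen block flat on the bed of the white stage vice, long way from jaw to jaw and centred on the jaws' width, and let go of it. Then turn the vice's black ratchet knob clockwise until its slip clutch clicks with the block gripped between the jaws: one or two clicks, not a third, and let go. Hold the knob gently, without squeezing it hard or leaning on it, and leave the dish, the vial and the tip box where they are.

Things in the scene. Friction and masses are not known exactly. Their poses are not given: they have to be found in the camera images.
- block: Blue metal specimen block, a plain cuboid 40 mm (its x) by 56 mm (its y) by 30 mm high, about 150 g, with a round white and amber sample window (30 mm across) flush in its top. Origin: centre of its underside; z up. The 56 mm length goes between the jaws, so hold it by the two faces that are 40 mm apart.
- vice: White stage vice screwed to the bench, 76 mm (its x) by 222 mm (its y, -162 to +60 mm); z up; origin on the bench. Bed: bare steel plate 60 mm wide (x), y from -54 to +58 mm, top 30 mm above the bench. Two jaws 34 mm wide (x -17 to +17 mm), 18 mm high, stand on the bed and close along y: the fixed jaw's face is at y = +40 mm, the moving jaw comes from -y. The knob is at y = -125 mm.
- bed (a point): Point on the vice's bed, on its centre line, 30 mm above the bench and 28 mm from the fixed jaw's face: where the middle of the block's underside lies when it is clamped. Axes as the vice's. Before clamping the block may lie anywhere between the jaws.
- jaw (a joint): Moving jaw's travel towards the fixed jaw, m: its face stands at vice y = -36 mm + travel, so the opening is 76 mm - travel. It starts 3 to 12 mm in, open wider than the block, and meets the clamped block at 20 mm; then its sprung face gives and it runs on to about 25 mm. 8 mm per rad of the spindle, clockwise closing; it stays where it is left.
- jaw_pad: Sprung aluminium face plate of the moving jaw, 34 mm wide, 6 mm thick, 18 mm high: it gives way from 4 N on, 2 N more per mm. Origin: middle of the lower edge of its clamping face, on the bed.
- cap: Black fluted ratchet knob, round, 38 mm in diameter (40 over the flutes), 26 mm tall, underside 56 mm and top 82 mm above the bench, an aluminium disc and a red mark on top. Fixed upright axis. 25 to 65 N a finger holds it; the two together must stay under 160 N. Origin: centre of its underside. Under it a fixed pedestal: 30 mm across up to 50 mm above the bench, 50 mm square up to 36 mm.
- knob (a point): On the knob's axis, 72 mm above the bench (10 mm below its top): the middle of the grip. Clockwise from above closes the jaw (anticlockwise opens it): about 0.30 Nm while it moves and 0.2 Nm when paused, with the jaw meeting nothing; knob and spindle then turn together.
- clutch (a joint): How far the knob has slipped on its spindle, rad, clockwise positive; 0 at the start. 12-notch slip clutch: with the jaw pressing on the block the torque climbs over about 0.6 rad of turning to 0.42 Nm, then drops suddenly below zero, down to -0.2 Nm: a click, at slips of 0.19, 0.71 and 1.24 rad. Let go, the knob settles in a notch (0, 0.52, 1.05 ..): before the drop it goes back, after it on.
- dish: Lidded clear dish, 90 mm across, 16 mm high; leave alone. Origin: centre of its underside.
- vial: White vial with a green cap, 34 mm across, 48 mm high; leave alone. Origin: centre of its underside.
- tipbox: Grey pipette-tip box with clear lid, 75 by 115 mm, 58 mm high; leave alone. Origin: centre of its underside.
Not all that is in view belongs to the job. There is more than one size of the block; the job needs the smallest.

How it is judged:
On the way, in this order (a step that is already met when the one before it is completed fails the run):
1. the block lies flat on the bed between the open jaws, long way across, within 8 mm of the middle of the jaws' width, let go, before the knob has clicked (x of block in the frame of bed between -0.008 and 0.008 m and angle between the y axis of block and the y axis of vice, either way round below 0.1 rad and z of block in the frame of bed between -0.003 and 0.003 m and y of block in the frame of bed between -0.02 and 0.003 m and contact force between the fingers and block below 0.1 N and contact force between jaw_pad and block below 3 N and value of joint clutch below 0.2 rad), for 0.2 s.
2. the knob clicks with the jaw pressing on the block (x of block in the frame of bed between -0.008 and 0.008 m and angle between the y axis of block and the y axis of vice, either way round below 0.1 rad and z of block in the frame of bed between -0.003 and 0.003 m and value of joint clutch above 0.26 rad and contact force between jaw_pad and block above 5 N), for 0.1 s.
At the end, for the whole second after the job is handed in: The block lies flat on the bed (3 mm), square to the jaws (0.06 rad) and within 10 mm of the middle of their width, against the fixed jaw, gripped by the moving jaw with more than 5 N and at rest; the clutch has clicked once or twice (slip between 0.35 and 1.25 rad) (x of block in the frame of bed between -0.01 and 0.01 m and y of block in the frame of bed between -0.003 and 0.003 m and z of block in the frame of bed between -0.003 and 0.003 m and angle between the y axis of block and the y axis of vice, either way round below 0.06 rad and contact force between jaw_pad and block above 5 N and linear speed of block below 0.02 m/s and value of joint clutch between 0.35 and 1.25 rad); the robot touches nothing.
It fails at once if the knob is squeezed or leaned on hard (finger forces on it together over 160 N) (contact force between the fingers and cap above 160 N).
It fails at once if the clutch clicks a third time (value of joint clutch above 1.4 rad).
It fails at once if the dish, the vial or the tip box is moved by more than 20 mm (distance of any of dish, vial, tipbox from where it was at the start of the episode above 0.02 m).
It also fails if it takes over 72 s, if anything falls off the work surface, if the arm or the gripper's body presses on something with over 40 N, if the wrist force passes 120 N, or if a joint passes its speed limit or range.

### The arm

A 6-joint arm with a two-finger parallel gripper is mounted at the origin on the work surface. World frame = base frame: x ahead of the robot, y to its left, z up, the work surface at z = 0. Lengths are in m, angles in rad, forces in N, time in s.
With the tool pointing down it reaches from about 0.3 to 0.875 m from the base axis. Payload 6.4 kg.
Tool frame: the origin (TCP) lies midway between the tips of the shut fingers; the grasp point (between the pads) lies 19 mm behind it; y points along the fingers, x is the direction in which the jaws open and shut, and the axes are right-handed (so a half turn about y gives the same grasp; the last joint's range is limited). The gripper opens to 85 mm and grips with 20 to 120 N. Pads are 22 mm wide; open, the fingers measure 114 mm over their backs; the gripper's body (76 mm by 85 mm) begins 54 mm behind the grasp point. The pads swing forward as they close: fully open they stand 13 mm farther back than shut.
Start: joints at [-1.368, 0.181, 1.607, -0, 1.354, -0.206], TCP at [0.229, -0.528, 0.231] pointing down, gripper open.
Joint ranges: [-2.99, 2.99], [-0.89, 2.07], [0.3, 2.58], [-1.14, 4.28], [0, 2.63], [-3.12, 3.12]. Speed limits (rad/s): [2.57, 2.57, 3.01, 3.14, 3.14, 3.14].

### API

Orientations are given as a unit quaternion [w, x, y, z].
In Python, from bench import ctrl gives the robot as it stands.
- The arm moves only by the tool step_arm, never from a script. Its argument "commands" is a list of rows, each a list of 7 numbers: the turn, a rotation vector about the tool's x, y, z in units of 6 degrees (1.0 is 6 degrees), then the shift along the tool's x, y, z in units of 30 mm (1.0 is 30 mm), then the opening, from 0 (shut) to 1 (fully open). A call has 1 to 10 rows; each row shifts and turns the commanded pose from where the row before left it, along the tool's axes as they then stand; what a row does not reach is not made up. A row lasts 1/10 s, in which the tool goes at most 50 mm and 8.59 degrees, less where a joint would pass 70% of its speed; a pose out of reach is approached as far as the arm can. A call with a number of a shift or a turn outside -1 to 1 is refused whole. A call with a gripper value outside its range is refused whole. The fingers move at their own pace and stop on an object; the grip force is fixed at half the most. Time passes only in rows, so rows that do not move let the fingers close. It gives the time, the measured TCP pose, the force and the opening at its end, in the units of the state.
- ctrl.get_obs(): the state, without advancing time (a new reading comes with each control period).
- ctrl.camera(name): name is "side" or "top"; returns (picture, depth): 384x512x3 uint8, blue, green, red; 384x512 float32, m along the optical axis (not along the pixel's ray), 0 where there is no reading.
- ctrl.get_calibration(name): a dict with "intrinsics" (3x3 intrinsics, pixels), "R" (3x3) and "t" (3): a world point X has camera coordinates R X + t. Camera axes: x right, y down, z forward; pixel columns grow to the right and rows downward; lengths in m; the calibration is good to about 2 mm. A picture is of the moment at which its call begins. get_calibration takes no time and is no camera call.
- ctrl.hand_in(): hands the job in, once; it reports no verdict.
Trained networks look in the newest picture that a camera, given by its name, has taken for a name from the list of things; names that differ only in an ending like _2 or _b are one class to them, and where a whole thing is asked for, a point or a joint stands for the part that bears it (a point fixed in the world has none). Each returns a list of dicts, best first, with "p" (0 to 1); they miss things now and then, are a little off and sometimes report something else, mostly with a low value. They report only what shows in the picture. A call takes as long as a camera call. They do not tell look-alikes from the thing itself.
- ctrl.boxes_of(thing, camera): "point" ([x, y, z] in m, in the coordinates of the camera as it stood for that picture, good to about 4 mm: the middle of the surface that is visible of it).
- ctrl.silhouettes(thing, camera): "pixels" (384x512 bool, what is visible of it).
The state is a dict: "time_s": time; "q": joint angles; "dq": joint speeds; "joint_efforts": joint torques, N m; "eef_pos": TCP position; "eef_rot": TCP orientation; "wrist_force": force on the tool from outside, world axes, zero at the start; "torque": the same for the moment, N m; "opening": opening from 0.0 (shut) to 1.0 (fully open).
Only numpy, scipy, OpenCV 4.12 (cv2) and the standard library are available. Lean on these libraries where they do the work, as an engineer would, in place of code of your own. Each camera call takes 0.05 s, during which the arm holds its last target.

## Working session

There is one attempt and no reset: what is moved stays moved. The work goes in short steps, Python scripts to look and compute and a tool call to move; the robot and the scene stay as the last step left them, time stands still between calls to the robot, and variables do not carry over. Pictures are saved under pics/ and viewed, and the job is handed in when it is done.

Besides the shell and the picture viewer there is one more tool, called in YAML: its name, and indented under it one key for each argument. step_arm: Moves the arm, as the interface text tells. Its arguments: {"type":"object","properties":{"commands":{"type":"array"}},"required":["commands"]}

```bash
mkdir -p pics; ls; cat > h.py <<'E'
import numpy as np, cv2
from bench import ctrl
def cal(n):
    c=ctrl.get_calibration(n); return np.array(c["intrinsics"]),np.array(c["R"]),np.array(c["t"])
def world(n,u,v,d):
    K,R,t=cal(n); u=np.asarray(u,float);v=np.asarray(v,float)
    p=np.stack([(u-K[0,2])/K[0,0]*d,(v-K[1,2])/K[1,1]*d,d],-1)
    return (p-t)@R
def ray(n,u,v,z):
    K,R,t=cal(n); o=-R.T@t; dd=R.T@np.array([(u-K[0,2])/K[0,0],(v-K[1,2])/K[1,1],1.])
    return o+dd*(z-o[2])/dd[2]
def proj(n,X):
    K,R,t=cal(n); p=K@(R@np.asarray(X,float)+t); return p[:2]/p[2]
E
python3 - <<'E'
from h import *
o=ctrl.get_obs()
for k,v in o.items(): print(k,np.round(v,4))
for n in("top","side"):
    p,d=ctrl.camera(n); cv2.imwrite(f"pics/{n}0.png",p); np.savez(f"{n}0.npz",p=p,d=d)
    K,R,t=cal(n); print(n,K,R,-R.T@t)
E
```

```text
pics
time_s 0.0
q [-1.3683  0.1816  1.608   0.      1.3538 -0.2063]
dq [-0.0016  0.0027  0.002   0.0003 -0.0018  0.0007]
joint_efforts [ 1.00000e-04 -4.44868e+01 -3.51339e+01 -4.00000e-04  8.90000e-03
  0.00000e+00]
eef_pos [ 0.2285 -0.5271  0.2304]
eef_rot [ 0.5915 -0.5906  0.3885 -0.3877]
wrist_force [ 0.6765 -0.5552  0.1126]
torque [-0.0172  0.0213  0.0083]
opening 0.9991
top [[355.95292658   0.         258.50758314]
 [  0.         355.95292658 189.87713929]
 [  0.           0.           1.        ]] [[ 0.05615183 -0.99841323 -0.00424097]
 [-0.97128401 -0.05364144 -0.23179725]
 [ 0.23120195  0.01713503 -0.97275488]] [0.39867371 0.10445728 0.98267013]
side [[465.01012216   0.         251.41004709]
 [  0.         465.01012216 188.2858502 ]
 [  0.           0.           1.        ]] [[-0.80211205 -0.59711628  0.00827033]
 [-0.3234494   0.42276759 -0.84655067]
 [ 0.50199276 -0.68170353 -0.53224389]] [-0.01317789  0.92171872  0.687285  ]
```

View pics/top0.png

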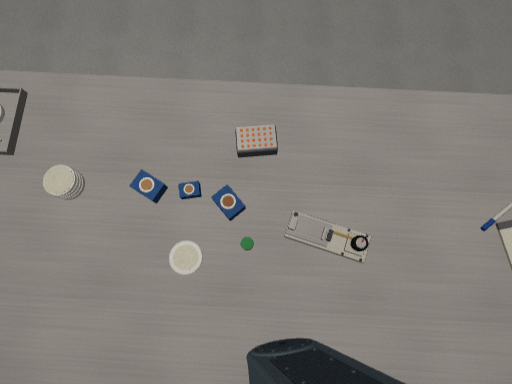

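View pics/side0.png

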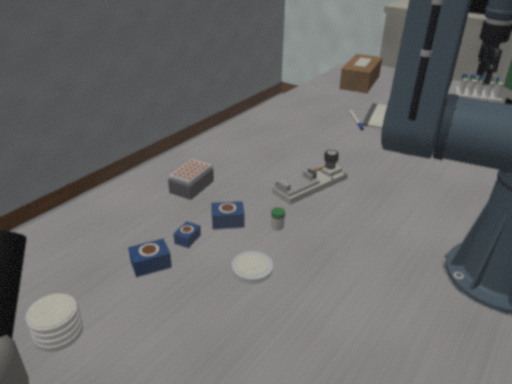

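Three blue blocks appear in the top view, at (148,185), (189,189) and (228,202). The middle one at (189,189) looks smallest. I'll check it in an enlarged crop and measure.

```bash
python3 - <<'E'
from h import *
a=np.load("top0.npz");p,d=a["p"],a["d"]
c1=cv2.resize(p[160:230,125:255],None,fx=5,fy=5,interpolation=cv2.INTER_CUBIC)
c2=cv2.resize(p[200:270,275:385],None,fx=5,fy=5,interpolation=cv2.INTER_CUBIC)
cv2.imwrite("pics/c1.png",c1);cv2.imwrite("pics/c2.png",c2)
hsv=cv2.cvtColor(p,cv2.COLOR_BGR2HSV)
vv,uu=np.mgrid[:384,:512]
W=world("top",uu,vv,d)
print("bench z",np.median(W[280:330,100:200,2]))
m=((hsv[...,0]>100)&(hsv[...,0]<125)&(hsv[...,1]>120)&(hsv[...,2]>40)).astype(np.uint8)
n,l,s,cc=cv2.connectedComponentsWithStats(m)
for i in range(1,n):
    if s[i,4]<40: continue
    x,y,w,h,_=s[i]; 
    sub=np.zeros_like(m); cn,_=cv2.findContours((l==i).astype(np.uint8),0,2); cv2.drawContours(sub,cn,-1,1,-1)
    P=W[sub>0]; zt=np.percentile(P[:,2],80); T=P[P[:,2]>zt-.006]
    r=cv2.minAreaRect((T[:,:2]*1000).astype(np.float32))
    print(cc[i],s[i,4],"ztop",zt,"rect mm",r)
for th in("block","vice","cap","dish","vial","tipbox"):
    for b in ctrl.boxes_of(th,"top")[:4]:
        K,R,t=cal("top"); print(th,round(b["p"],2),np.round((np.array(b["point"])-t)@R,4))
E
```

```text
bench z 0.0008641653048797934
[148.70967742 186.3573201 ] 403 ztop 0.04475957537179902 rect mm ((531.3773803710938, 275.7781066894531), (429.9048767089844, 55.01063919067383), 59.53086853027344)
[189.62765957 190.45212766] 188 ztop 0.03189754097685711 rect mm ((509.2358093261719, 229.0611572265625), (327.3736267089844, 61.861717224121094), 37.716434478759766)
[228.52150538 202.71236559] 372 ztop 0.044860339454052 rect mm ((517.3486938476562, 152.8599090576172), (249.1752471923828, 60.149662017822266), 35.759796142578125)
[487.37142857 224.25714286] 70 ztop 0.014560456687202064 rect mm ((568.197509765625, -509.7863464355469), (12.074023246765137, 37.63495635986328), 40.89277648925781)
block 0.92 [0.6173 0.4182 0.0396]
block 0.81 [0.6135 0.315  0.0293]
block 0.77 [0.5834 0.197  0.0436]
block 0.63 [ 0.5086 -0.0682  0.0336]
vice 0.86 [ 0.5076 -0.0674  0.0291]
cap 0.71 [ 0.4874 -0.1407  0.0812]
dish 0.85 [0.4378 0.3086 0.018 ]
vial 0.69 [0.4767 0.1481 0.0471]
tipbox 0.87 [0.7581 0.1326 0.0598]
```

View pics/c1.png

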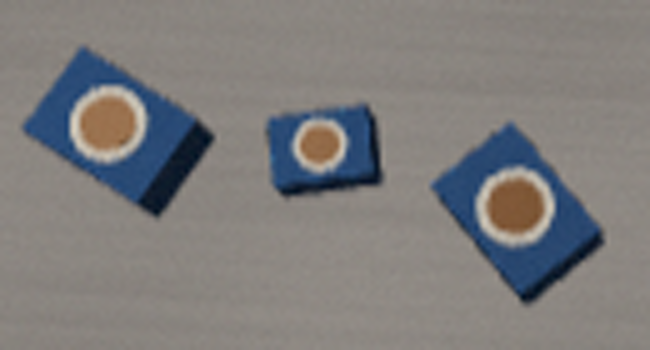

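View pics/c2.png

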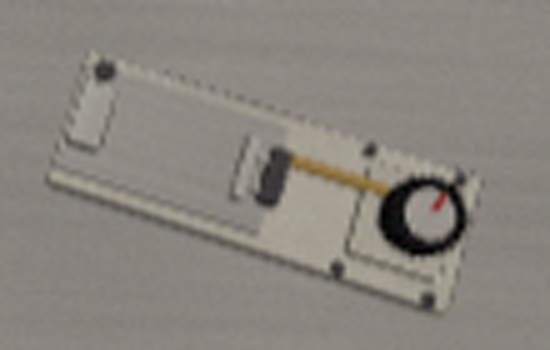

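Confirmed: the block at (189,189) is the smallest, with its top near 30 mm (the others are at about 45 mm). Next I'll get the exact poses.

```bash
python3 - <<'E'
from h import *
from scipy.ndimage import map_coordinates
vv,uu=np.mgrid[:384,:512]
for n in("top","side"):
    a=np.load(f"{n}0.npz");p,d=a["p"],a["d"]
    W=world(n,uu,vv,d); hsv=cv2.cvtColor(p,cv2.COLOR_BGR2HSV)
    sl=(slice(150,240),slice(120,260)) if n=="top" else (slice(190,290),slice(110,260))
    K,R,t=cal(n)
    # blocks
    m=((hsv[...,0]>95)&(hsv[...,0]<125)&(hsv[...,1]>100)).astype(np.uint8)
    k,l,s,cc=cv2.connectedComponentsWithStats(m)
    for i in range(1,k):
        if s[i,4]<100 or not(sl[0].start<cc[i][1]<sl[0].stop and sl[1].start<cc[i][0]<sl[1].stop): continue
        cn,_=cv2.findContours((l==i).astype(np.uint8),0,2); sub=np.zeros_like(m); cv2.drawContours(sub,cn,-1,1,-1)
        P=W[(sub>0)&(d>0)]; zt=np.percentile(P[:,2],75); T=P[np.abs(P[:,2]-zt)<.006]
        r=cv2.minAreaRect((T[:,:2]*1000).astype(np.float32)); print(n,cc[i],"zt",round(zt,4),len(T),np.round(r[0],1),np.round(r[1],1),round(r[2],1))
    # window: white ring/amber
    # vice
    for th in("vice","cap"):
        pass
    x=W[(d>0)&(W[...,0]>.40)&(W[...,0]<.65)&(W[...,1]>-.19)&(W[...,1]<.06)&(W[...,2]>.008)]
    hh,e=np.histogram(x[:,2],bins=np.arange(.008,.1,.004)); print(n,dict(zip(np.round(e,3),hh)))
    r=cv2.minAreaRect((x[:,:2]*1000).astype(np.float32)); print("vice rect",r)
    T=x[x[:,2]>.074]; print("cap pts",len(T),T.mean(0), cv2.minEnclosingCircle((T[:,:2]*1000).astype(np.float32)))
E
```

```text
top [149.21247113 186.52424942] zt 0.0444 555 [620.4 427.3] [78.2 54.2] 61.0
top [189.79047619 190.3       ] zt 0.0314 168 [617.4 313.4] [37.6 56.2] 11.3
top [228.67813268 202.53071253] zt 0.0445 570 [586.8 202.1] [77.8 55. ] 42.2
top {np.float64(0.008): np.int64(13), np.float64(0.012): np.int64(19), np.float64(0.016): np.int64(105), np.float64(0.02): np.int64(649), np.float64(0.024): np.int64(212), np.float64(0.028): np.int64(587), np.float64(0.032): np.int64(219), np.float64(0.036): np.int64(127), np.float64(0.04): np.int64(35), np.float64(0.044): np.int64(84), np.float64(0.048): np.int64(83), np.float64(0.052): np.int64(1), np.float64(0.056): np.int64(2), np.float64(0.06): np.int64(6), np.float64(0.064): np.int64(4), np.float64(0.068): np.int64(9), np.float64(0.072): np.int64(6), np.float64(0.076): np.int64(17), np.float64(0.08): np.int64(146), np.float64(0.084): np.int64(33), np.float64(0.088): np.int64(0), np.float64(0.092): np.int64(0)}
vice rect ((511.9508972167969, -71.32571411132812), (222.18478393554688, 76.66140747070312), 74.66197204589844)
cap pts 197 [ 0.49210734 -0.141
[... 410 characters left out ...]
64(0.036): np.int64(92), np.float64(0.04): np.int64(55), np.float64(0.044): np.int64(99), np.float64(0.048): np.int64(42), np.float64(0.052): np.int64(0), np.float64(0.056): np.int64(14), np.float64(0.06): np.int64(24), np.float64(0.064): np.int64(15), np.float64(0.068): np.int64(16), np.float64(0.072): np.int64(20), np.float64(0.076): np.int64(31), np.float64(0.08): np.int64(59), np.float64(0.084): np.int64(0), np.float64(0.088): np.int64(0), np.float64(0.092): np.int64(0)}
vice rect ((503.1731262207031, -67.13119506835938), (227.2178955078125, 81.6829605102539), 70.41705322265625)
cap pts 99 [ 0.48989724 -0.1368359   0.0800639 ] ((491.9942626953125, -140.0665283203125), 21.205881118774414)
```

```bash
cat >> h.py <<'E'
from scipy.spatial.transform import Rotation as Ro
VY=np.array([np.cos(np.radians(74.7)),np.sin(np.radians(74.7))]); VX=np.array([VY[1],-VY[0]]); VO=np.array([.5253,-.0217])
def v2w(x,y,z): q=VO+VX*x+VY*y; return np.array([q[0],q[1],z])
def tool():
    o=ctrl.get_obs(); q=o["eef_rot"]; return np.array(o["eef_pos"]),Ro.from_quat([q[1],q[2],q[3],q[0]]).as_matrix(),o
def rectify(n,p,z,x0,x1,y0,y1,s=4):
    f=[(x0,y0),(x1,y0),(x1,y1),(x0,y1)]
    src=np.array([proj(n,v2w(a,b,z)) for a,b in f],np.float32)
    w,h=int((y1-y0)*1000*s),int((x1-x0)*1000*s)
    dst=np.array([((b-y0)*1000*s-.5,(a-x0)*1000*s-.5) for a,b in f],np.float32)
    return cv2.warpPerspective(p,cv2.getPerspectiveTransform(src,dst),(w,h),flags=cv2.INTER_CUBIC)
def goto(P,yaw):
    "needed move: turn about tool y (units of 6deg), shift in tool axes after turn (units 30mm)"
    p,R,o=tool(); cy=np.degrees(np.arctan2(R[1,0],R[0,0])); dy=(yaw-cy+180)%360-180
    Rt=Ro.from_euler('z',dy,degrees=True).as_matrix()@R
    print("pos",p.round(4),"yaw",cy.round(2),"down-axis",R[:,1].round(4),"q",np.round(o["q"],3),"open",o["opening"])
    print("turn about tool y units",(-dy/6).round(3),"shift now-axes",(R.T@(P-p)/.03).round(3),"shift after turn",(Rt.T@(P-p)/.03).round(3))
E
python3 - <<'E'
from h import *
goto(np.array([.6174,.3134,.12]),11.3)
goto(np.array([.6174,.3134,.12]),191.3)
for n in("top","side"):
    p=np.load(f"{n}0.npz")["p"]
    r=np.vstack([rectify(n,p,z,-.045,.045,-.17,.07,3) for z in(.048,.03)])
    cv2.imwrite(f"pics/rect_{n}.png",r); print(r.shape)
# side check of block
c=cv2.imread("pics/side0.png").copy()
def quad(n,c,C,ang,hx,hy,z,col):
    a=np.radians(ang);ex=np.array([np.cos(a),np.sin(a)]);ey=np.array([-ex[1],ex[0]])
    return np.array([(proj(n,[*(np.array(C)+ex*i*hx+ey*j*hy),z])) for i,j in((1,1),(1,-1),(-1,-1),(-1,1))])
out=[]
for n,(x,y,w,h) in(("side",(160,205,60,50)),("top",(165,170,50,40))):
    c=np.load(f"{n}0.npz")["p"]; s=8
    c=cv2.resize(c[y:y+h,x:x+w],None,fx=s,fy=s,interpolation=cv2.INTER_CUBIC)
    q=quad(n,c,(.6174,.3134),11.3,.02,.028,.03,0)
    cv2.polylines(c,[((q-[x,y]+.5)*s).astype(int)],True,(0,0,255),1); out.append(cv2.resize(c,(400,330)))
cv2.imwrite("pics/bl.png",np.hstack(out))
E
```

```text
pos [ 0.2286 -0.5276  0.2311] yaw -66.58 down-axis [-1.e-04  3.e-04 -1.e+00] q [-1.368  0.181  1.607  0.     1.354 -0.206] open 1.0039603197422862
turn about tool y units -12.979 shift now-axes [-20.569   3.712  23.036] shift after turn [18.203  3.702 24.949]
pos [ 0.2286 -0.5276  0.2311] yaw -66.58 down-axis [-1.e-04  3.e-04 -1.e+00] q [-1.368  0.181  1.607  0.     1.354 -0.206] open 1.0039603197422862
turn about tool y units 17.021 shift now-axes [-20.569   3.712  23.036] shift after turn [-18.201   3.708 -24.949]
(540, 720, 3)
(540, 720, 3)
```

View pics/rect_top.png

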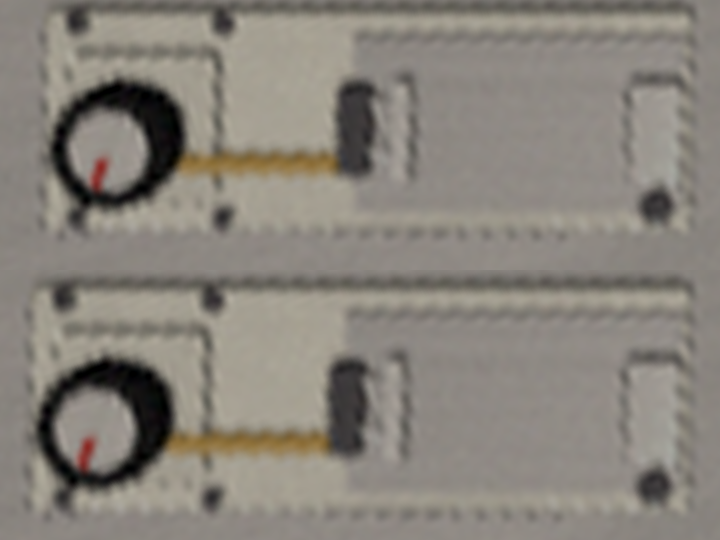

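View pics/rect_side.png

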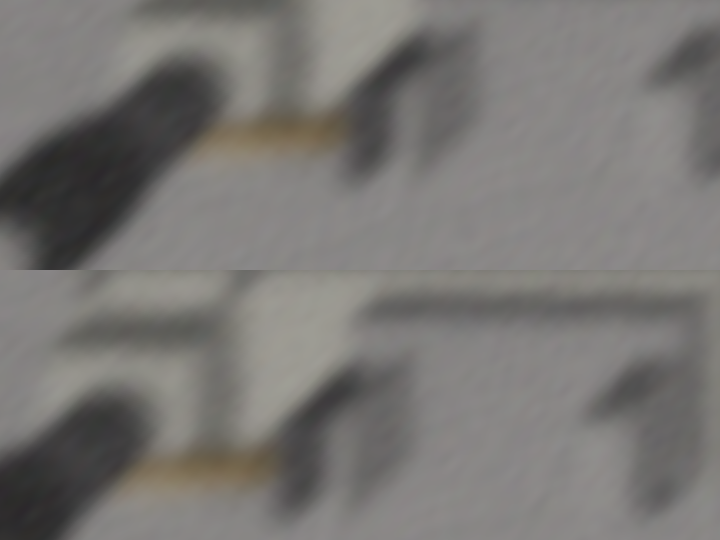

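View pics/bl.png

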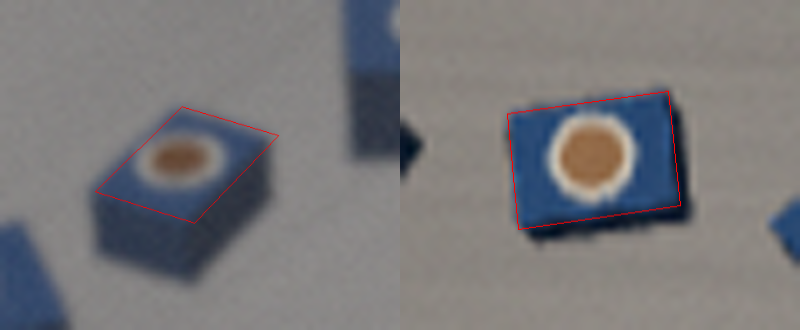

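```bash
python3 - <<'E'
from h import *
vv,uu=np.mgrid[:384,:512]
for n in("top","side"):
    a=np.load(f"{n}0.npz");p,d=a["p"],a["d"]; W=world(n,uu,vv,d); X=W[(d>0)]; 
    L=np.c_[(X[:,:2]-VO)@VX,(X[:,:2]-VO)@VY,X[:,2]]*1000
    L=L[(abs(L[:,0])<50)&(L[:,1]>-175)&(L[:,1]<75)]
    def st(nm,m): 
        T=L[m]; print(n,nm,len(T),"x",np.percentile(T[:,0],[2,50,98]).round(1),"y",np.percentile(T[:,1],[2,50,98]).round(1),"z",T[:,2].mean().round(1))
    j=(L[:,2]>43.5)&(L[:,2]<54)
    st("fixed",j&(L[:,1]>20)); st("moving",j&(L[:,1]<-10)&(L[:,1]>-60)); st("cap",L[:,2]>76); st("base",L[:,2]>14)
    st("bed",(L[:,2]>27)&(L[:,2]<34)&(L[:,1]>-20)&(L[:,1]<30))
E
```

```text
top fixed 87 x [-16.3  -0.5  15.6] y [40.2 48.8 57. ] z 48.1
top moving 84 x [-15.9   0.2  15. ] y [-57.  -48.2 -33.2] z 47.9
top cap 196 x [-17.8  -0.7  17.3] y [-141.5 -123.8 -106.9] z 82.3
top base 2329 x [-36.9  -4.3  36.2] y [-156.6  -50.2   55.9] z 34.0
top bed 404 x [-28.8  -0.5  29.2] y [-18.9   4.9  29.1] z 30.5
side fixed 59 x [-17.4  -1.2  17.5] y [42.1 52.2 59.4] z 46.8
side moving 58 x [-17.   -1.9  14.8] y [-55.8 -45.7 -30.2] z 46.6
side cap 90 x [-19.9  -3.2  14.8] y [-141.8 -120.9 -104.9] z 80.6
side base 1522 x [-38.2 -12.8  27.4] y [-144.1  -38.6   60.3] z 34.3
side bed 196 x [-30.5  -4.4  29.5] y [-18.7   3.3  28.5] z 29.3
```

step_arm:
  commands:
    - [0,0,0,-0.85,0,0.95,1]
    - [0,0,0,-0.85,0,0.95,1]
    - [0,0,0,-0.85,0,0.95,1]
    - [0,0,0,-0.85,0,0.95,1]
    - [0,0,0,-0.85,0,0.95,1]
    - [0,0,0,-0.85,0,0.95,1]
    - [0,0,0,-0.85,0,0.95,1]
    - [0,0,0,-0.85,0,0.95,1]
    - [0,0,0,-0.85,0,0.95,1]
    - [0,0,0,-0.85,0,0.95,1]

```text
time_s: 1.4
eef_pos: [0.3892, -0.1789, 0.2316]
eef_rot: [-0.591, 0.591, -0.388, 0.388]
wrist_force: [0.7, -0.2, 0.6]
opening: 1.004
```

step_arm:
  commands:
    - [0,0,0,-0.85,0,0.95,1]
    - [0,0,0,-0.85,0,0.95,1]
    - [0,0,0,-0.85,0,0.95,1]
    - [0,0,0,-0.85,0,0.95,1]
    - [0,0,0,-0.85,0,0.95,1]
    - [0,0,0,-0.85,0,0.95,1]
    - [0,0,0,-0.85,0,0.95,1]
    - [0,0,0,-0.85,0,0.95,1]
    - [0,0,0,-0.85,0,0.95,1]
    - [0,0,0,-0.85,0,0.95,1]

```text
time_s: 2.4
eef_pos: [0.5494, 0.1686, 0.2314]
eef_rot: [0.591, -0.591, 0.388, -0.388]
wrist_force: [0.5, -0.5, -0.3]
opening: 1.0
```

step_arm:
  commands:
    - [0,-1,0,0,0,0,1]
    - [0,-1,0,0,0,0,1]
    - [0,-1,0,0,0,0,1]
    - [0,-1,0,0,0,0,1]
    - [0,-1,0,0,0,0,1]
    - [0,-1,0,0,0,0,1]
    - [0,-1,0,0,0,0,1]
    - [0,-1,0,0,0,0,1]
    - [0,-1,0,0,0,0,1]
    - [0,-1,0,0,0,0,1]

```text
time_s: 3.4
eef_pos: [0.5489, 0.1669, 0.2313]
eef_rot: [0.706, -0.706, 0.039, -0.039]
wrist_force: [-0.5, -0.6, 0.2]
opening: 1.0
```

step_arm:
  commands:
    - [0,-1,0,0,0,0,1]
    - [0,-1,0,0,0,0,1]
    - [0,-1,0,0,0,0,1]
    - [0,0,0,0,0,0,1]
    - [0,0,0,0,0,0,1]

```text
time_s: 3.9
eef_pos: [0.5489, 0.1669, 0.2313]
eef_rot: [0.704, -0.704, -0.069, 0.069]
wrist_force: [0.5, -0.7, 0.1]
opening: 1.003
```

```bash
python3 - <<'E'
from h import *
goto(np.array([.6167,.3140,.005]),11.3)
E
```

```text
pos [0.5489 0.1669 0.2313] yaw 11.26 down-axis [-0. -0. -1.] q [ 0.088  0.178  1.61   0.     1.353 -0.108] open 1.0027572294748055
turn about tool y units -0.007 shift now-axes [3.175 7.543 4.367] shift after turn [3.178 7.543 4.365]
```

step_arm:
  commands:
    - [0,0,0,0.635,0.5,0.873,1]
    - [0,0,0,0.635,0.5,0.873,1]
    - [0,0,0,0.635,0.5,0.873,1]
    - [0,0,0,0.635,0.5,0.873,1]
    - [0,0,0,0.635,0.5,0.873,1]
    - [0,0,0,0,0.8,0,1]
    - [0,0,0,0,0.8,0,1]
    - [0,0,0,0,0,0,1]
    - [0,0,0,0,0,0,1]

```text
time_s: 4.8
eef_pos: [0.6161, 0.314, 0.1081]
eef_rot: [-0.704, 0.704, 0.069, -0.07]
wrist_force: [0.3, -0.3, 0.0]
opening: 1.001
```

```bash
python3 - <<'E'
from h import *
goto(np.array([.6167,.3140,.005]),11.3)
a,_=ctrl.camera("top");b,_=ctrl.camera("side")
cv2.imwrite("pics/pre.png",np.hstack([cv2.resize(a[120:270,100:300],(400,300)),cv2.resize(b[130:280,90:290],(400,300))]))
E
```

```text
pos [0.6161 0.314  0.1081] yaw 11.34 down-axis [-1.2e-03 -3.0e-04 -1.0e+00] q [0.3   0.551 1.376 0.    1.215 0.102] open 1.0007632013297716
turn about tool y units 0.007 shift now-axes [ 0.025  3.437 -0.005] shift after turn [ 0.025  3.437 -0.005]
```

View pics/pre.png

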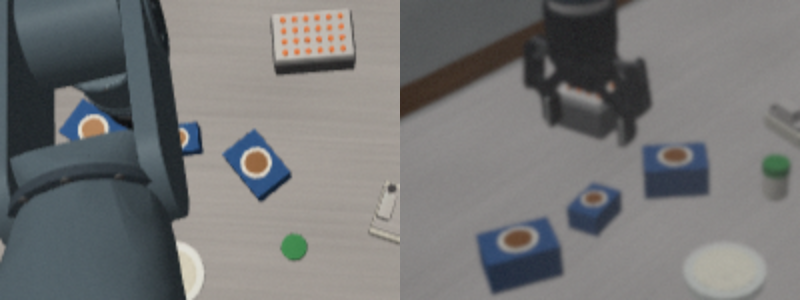

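The side view shows the gripper open above the small block, which is at about (594,207) in the crop, and the descent is clear.

step_arm:
  commands:
    - [0,0,0,0,0.7,0,1]
    - [0,0,0,0,0.7,0,1]
    - [0,0,0,0,0.7,0,1]
    - [0,0,0,0,0.7,0,1]
    - [0,0,0,0,0.4,0,1]
    - [0,0,0,0,0.2,0,1]
    - [0,0,0,0,0,0,1]
    - [0,0,0,0,0,0,1]

```text
time_s: 5.7
eef_pos: [0.6173, 0.3144, 0.0077]
eef_rot: [0.704, -0.703, -0.071, 0.07]
wrist_force: [-0.2, -0.3, 0.1]
opening: 1.0
```

step_arm:
  commands:
    - [0,0,0,0,0,0,0]
    - [0,0,0,0,0,0,0]
    - [0,0,0,0,0,0,0]
    - [0,0,0,0,0,0,0]
    - [0,0,0,0,0,0,0]
    - [0,0,0,0,0,0,0]
    - [0,0,0,0,0,0,0]
    - [0,0,0,0,0,0,0]
    - [0,0,0,0,0,0,0]
    - [0,0,0,0,0,0,0]

```text
time_s: 6.7
eef_pos: [0.617, 0.3144, 0.0072]
eef_rot: [0.704, -0.703, -0.071, 0.07]
wrist_force: [0.4, 0.0, 5.9]
opening: 0.453
```

```bash
python3 - <<'E'
from h import *
goto(np.array([.6167,.3140,.005]),11.3)
b,_=ctrl.camera("side")
cv2.imwrite("pics/grip.png",cv2.resize(b[160:280,120:280],None,fx=5,fy=5))
E
```

```text
pos [0.617  0.3144 0.0072] yaw 11.42 down-axis [ 1.5e-03  5.0e-04 -1.0e+00] q [0.3   0.682 1.404 0.    1.055 0.101] open 0.45291590476292354
turn about tool y units 0.021 shift now-axes [-0.014  0.074 -0.011] shift after turn [-0.014  0.074 -0.012]
```

View pics/grip.png

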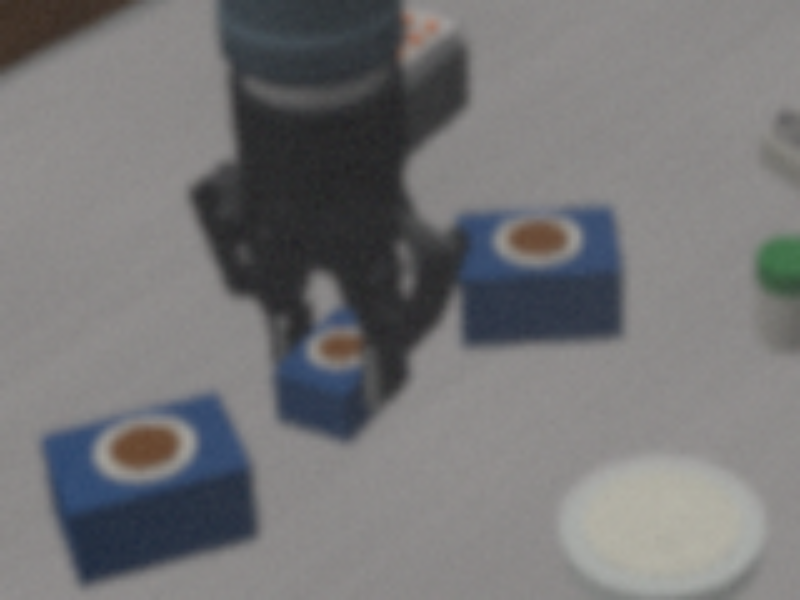

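step_arm:
  commands:
    - [0,0,0,0,-0.3,0,0]
    - [0,0,0,0,-0.8,0,0]
    - [0,0,0,0,-1,0,0]
    - [0,0,0,0,-1,0,0]
    - [0,0,0,0,-0.9,0,0]
    - [0,0,0,0,-0.4,0,0]
    - [0,0,0,0,0,0,0]

```text
time_s: 7.45
eef_pos: [0.6173, 0.3145, 0.1403]
eef_rot: [0.704, -0.703, -0.072, 0.069]
wrist_force: [0.9, 0.6, -1.3]
opening: 0.451
```

```bash
python3 - <<'E'
from h import *
print(v2w(-.0005,.0045,.1))
goto(v2w(-.0005,.0045,.12),-15.3)
print(ctrl.get_obs()["wrist_force"])
E
```

```text
[ 0.52600515 -0.01722756  0.1       ]
pos [0.6173 0.3145 0.1403] yaw 11.43 down-axis [ 0.0031  0.001  -1.    ] q [0.3   0.516 1.358 0.    1.264 0.101] open 0.4509925137914095
turn about tool y units 4.455 shift now-axes [ -5.175   0.657 -10.236] shift after turn [ -0.019   0.674 -11.468]
[ 0.90149831  0.56497881 -1.34375983]
```

step_arm:
  commands:
    - [0,0.9,0,0,0,0,0]
    - [0,0.9,0,0,0,0,0]
    - [0,0.9,0,0,0,0,0]
    - [0,0.9,0,0,0,0,0]
    - [0,0.85,0,0,0,0,0]
    - [0,0,0,0,0,-0.5,0]
    - [0,0,0,0,0,-0.9,0]
    - [0,0,0,0,0,-1,0]
    - [0,0,0,0,0,-1,0]
    - [0,0,0,0,0,-1,0]

```text
time_s: 8.45
eef_pos: [0.5795, 0.1856, 0.1356]
eef_rot: [-0.7, 0.701, -0.095, 0.092]
wrist_force: [1.9, 0.7, -1.9]
opening: 0.452
```

step_arm:
  commands:
    - [0,0,0,0,0,-1,0]
    - [0,0,0,0,0,-1,0]
    - [0,0,0,0,0,-1,0]
    - [0,0,0,0,0,-1,0]
    - [0,0,0,0,0,-1,0]
    - [0,0,0,0,0,-1,0]
    - [0,0,0,0,0,-0.7,0]
    - [0,0,0,0,0,-0.35,0]
    - [0,0,0,0,0,0,0]
    - [0,0,0,0,0,0,0]

```text
time_s: 9.45
eef_pos: [0.5255, -0.0166, 0.1376]
eef_rot: [0.701, -0.701, 0.095, -0.094]
wrist_force: [0.1, -0.1, -1.5]
opening: 0.452
```

```bash
python3 - <<'E'
from h import *
goto(v2w(-.0005,.0045,.038),-15.3)
for n in("top","side"):
    a,d=ctrl.camera(n); np.savez(f"{n}1.npz",p=a,d=d)
    cv2.imwrite(f"pics/hold_{n}.png",cv2.resize(a[150:300,230:430] if n=="top" else a[100:250,200:400],None,fx=4,fy=4))
E
```

```text
pos [ 0.5255 -0.0166  0.1376] yaw -15.3 down-axis [-1.1e-03  8.0e-04 -1.0e+00] q [-2.580e-01  1.790e-01  1.812e+00  1.000e-03  1.151e+00  9.000e-03] open 0.4524140652551727
turn about tool y units 0.001 shift now-axes [ 0.026  3.319 -0.018] shift after turn [ 0.026  3.319 -0.018]
```

View pics/hold_side.png

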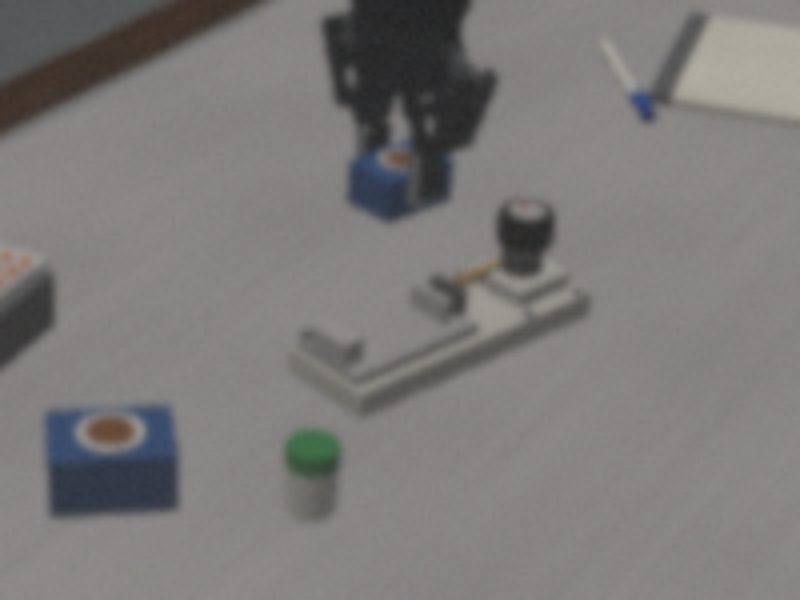

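View pics/hold_top.png

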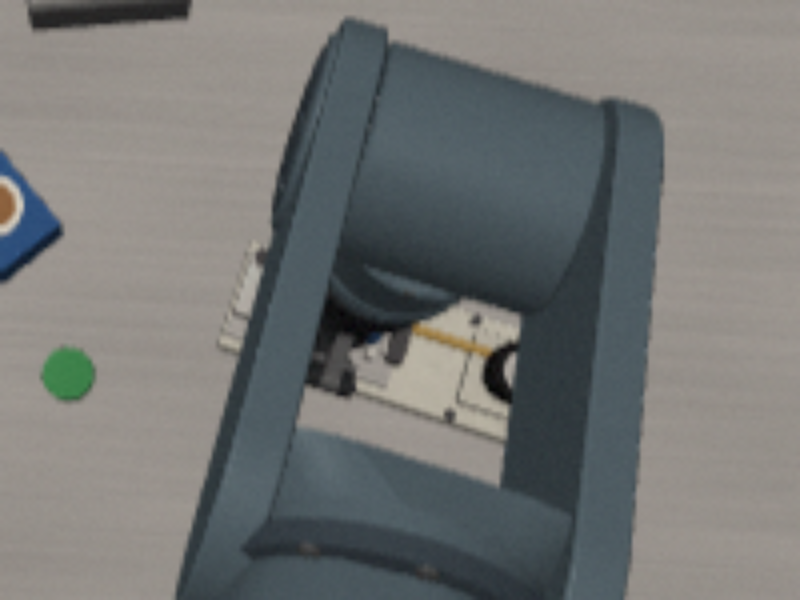

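step_arm:
  commands:
    - [0,0,0,0.02,0.5,-0.02,0]
    - [0,0,0,0,0.7,0,0]
    - [0,0,0,0,0.7,0,0]
    - [0,0,0,0,0.6,0,0]
    - [0,0,0,0,0.4,0,0]
    - [0,0,0,0,0.2,0,0]
    - [0,0,0,0,0.05,0,0]
    - [0,0,0,0,0,0,0]

```text
time_s: 10.35
eef_pos: [0.5267, -0.0179, 0.0442]
eef_rot: [-0.701, 0.701, -0.094, 0.094]
wrist_force: [-0.5, -0.6, -0.6]
opening: 0.454
```

```bash
python3 - <<'E'
from h import *
goto(v2w(-.0005,.0045,.038),-15.3)
print(ctrl.get_obs()["wrist_force"])
n="side"
a,d=ctrl.camera(n)
cv2.imwrite(f"pics/low_{n}.png",cv2.resize(a[130:210,250:370],None,fx=6,fy=6,interpolation=2))
E
```

```text
pos [ 0.5267 -0.0179  0.0442] yaw -15.26 down-axis [ 6.e-04 -1.e-04 -1.e+00] q [-0.259  0.328  1.854  0.     0.959  0.007] open 0.4538605939721487
turn about tool y units 0.006 shift now-axes [-0.027  0.207  0.014] shift after turn [-0.027  0.207  0.014]
[-0.45857979 -0.59230043 -0.58396284]
```

View pics/low_side.png

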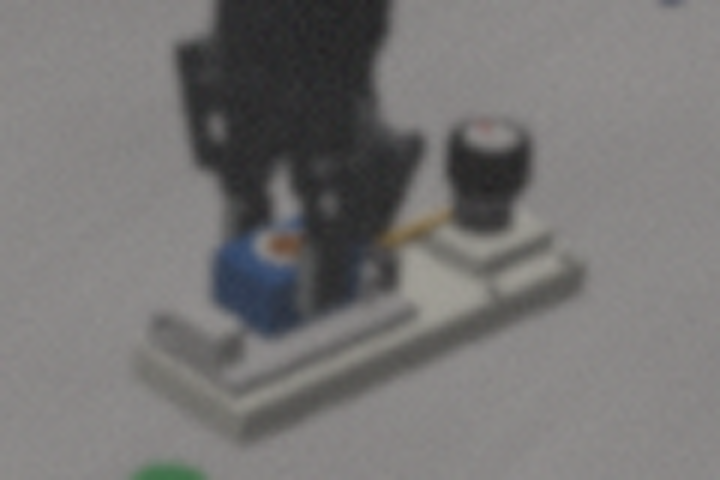

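The block hangs between the jaws, about 7 mm above the bed. I'll lower it gently until it touches.

step_arm:
  commands:
    - [0,0,0,-0.02,0.1,0.01,0]
    - [0,0,0,0,0.05,0,0]
    - [0,0,0,0,0.03,0,0]
    - [0,0,0,0,0,0,0]

```text
time_s: 10.8
eef_pos: [0.5257, -0.0175, 0.0384]
eef_rot: [0.701, -0.701, 0.094, -0.094]
wrist_force: [0.6, -0.2, -1.8]
opening: 0.454
```

step_arm:
  commands:
    - [0,0,0,0,0.03,0,0]
    - [0,0,0,0,0,0,0]

```text
time_s: 11.0
eef_pos: [0.5257, -0.0175, 0.0374]
eef_rot: [0.701, -0.701, 0.094, -0.094]
wrist_force: [0.6, -0.3, -2.1]
opening: 0.455
```

step_arm:
  commands:
    - [0,0,0,0,0.03,0,0]
    - [0,0,0,0,0,0,0]

```text
time_s: 11.2
eef_pos: [0.5258, -0.0175, 0.0372]
eef_rot: [-0.701, 0.701, -0.094, 0.094]
wrist_force: [-3.2, 0.6, 5.8]
opening: 0.457
```

step_arm:
  commands:
    - [0,0,0,0,0.03,0,0]
    - [0,0,0,0,0,0,0]

```text
time_s: 11.4
eef_pos: [0.5258, -0.0175, 0.0372]
eef_rot: [-0.701, 0.701, -0.094, 0.094]
wrist_force: [-7.1, 0.7, 13.6]
opening: 0.457
```

It's touching the bed. I'll ease off, open the gripper and retreat.

step_arm:
  commands:
    - [0,0,0,0,-0.04,0,0]
    - [0,0,0,0,0,0,0.6]
    - [0,0,0,0,0,0,0.8]
    - [0,0,0,0,0,0,1]
    - [0,0,0,0,0,0,1]
    - [0,0,0,0,0,0,1]
    - [0,0,0,0,0,0,1]
    - [0,0,0,0,0,0,1]

```text
time_s: 12.2
eef_pos: [0.5257, -0.0175, 0.0368]
eef_rot: [0.701, -0.701, 0.094, -0.094]
wrist_force: [0.2, 0.8, 0.3]
opening: 0.999
```

step_arm:
  commands:
    - [0,0,0,0,-0.3,0,1]
    - [0,0,0,0,-0.7,0,1]
    - [0,0,0,0,-1,0,1]
    - [0,0,0,0,-1,0,1]
    - [0,0,0,0,-1,0,1]
    - [0,0,0,0,-0.7,0,1]
    - [0,0,0,0,0,0,1]

```text
time_s: 12.9
eef_pos: [0.5282, -0.0181, 0.1822]
eef_rot: [-0.7, 0.701, -0.091, 0.097]
wrist_force: [0.1, -0.2, -0.4]
opening: 1.002
```

```bash
python3 - <<'E'
from h import *
goto(v2w(-.0007,-.1245,.12),75)
for n in("top","side"):
    a,d=ctrl.camera(n); np.savez(f"{n}2.npz",p=a,d=d)
    cv2.imwrite(f"pics/rel_{n}.png",cv2.resize(a[150:300,230:430] if n=="top" else a[130:210,250:370],None,fx=4 if n=="top" else 6,fy=4 if n=="top" else 6))
E
```

```text
pos [ 0.5282 -0.0181  0.1822] yaw -15.27 down-axis [ 0.0074 -0.002  -1.    ] q [-0.259  0.122  1.778  0.     1.234  0.007] open 1.0018269598269165
turn about tool y units -15.044 shift now-axes [-0.101  2.074 -4.292] shift after turn [-4.307  2.042  0.105]
```

View pics/rel_side.png

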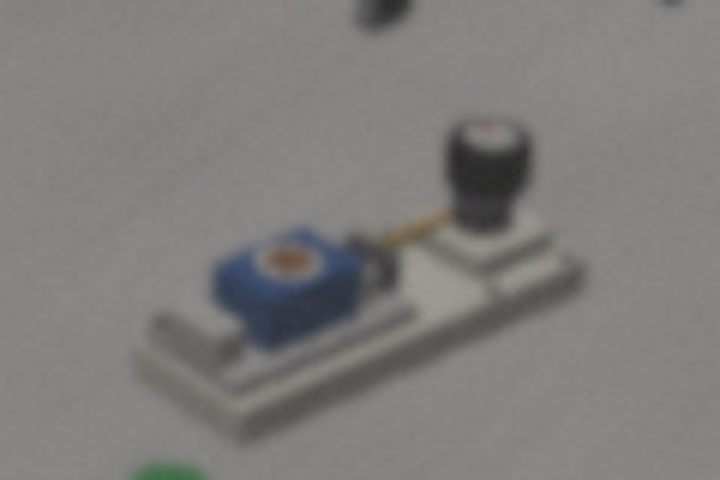

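step_arm:
  commands:
    - [0,-1,0,0,0,0,1]
    - [0,-1,0,0,0,0,1]
    - [0,-1,0,0,0,0,1]
    - [0,-1,0,0,0,0,1]
    - [0,-1,0,0,0,0,1]
    - [0,-1,0,0,0,0,1]
    - [0,-1,0,0,0,0,1]
    - [0,-1,0,0,0,0,1]
    - [0,-1,0,0,0,0,1]
    - [0,-1,0,0,0,0,1]

```text
time_s: 14.0
eef_pos: [0.5245, -0.0172, 0.1759]
eef_rot: [0.654, -0.653, -0.269, 0.271]
wrist_force: [0.6, -0.8, -0.7]
opening: 1.002
```

step_arm:
  commands:
    - [0,-1,0,0,0,0,1]
    - [0,-1,0,0,0,0,1]
    - [0,-1,0,0,0,0,1]
    - [0,-1,0,0,0,0,1]
    - [0,-1,0,0,0,0,1]
    - [0,0,0,-1,0,0,1]
    - [0,0,0,-1,0,0,1]
    - [0,0,0,-1,0,0,1]
    - [0,0,0,-1,0,0,1]
    - [0,0,0,0,0,0,1]

```text
time_s: 15.0
eef_pos: [0.4925, -0.1357, 0.1762]
eef_rot: [0.563, -0.562, -0.427, 0.429]
wrist_force: [0.7, 0.5, -0.1]
opening: 1.0
```

```bash
python3 - <<'E'
from h import *
goto(v2w(-.0007,-.1245,.12),75)
p,R,o=tool(); print("orientation err rotvec/6deg tool axes:",)
Rt=np.c_[[np.cos(np.radians(75)),np.sin(np.radians(75)),0],[0,0,-1],np.cross([np.cos(np.radians(75)),np.sin(np.radians(75)),0],[0,0,-1])]
print(np.degrees(Ro.from_matrix(R.T@Rt).as_rotvec())/6)
for n in("top","side"):
    a,d=ctrl.camera(n); np.savez(f"{n}3.npz",p=a,d=d)
    if n=="top":
        cv2.imwrite("pics/k_top.png",rectify(n,a,.06,-.06,.06,-.17,.07,3))
        vv,uu=np.mgrid[:384,:512]; W=world(n,uu,vv,d)
        hsv=cv2.cvtColor(a,cv2.COLOR_BGR2HSV); m=(hsv[...,0]>95)&(hsv[...,0]<125)&(hsv[...,1]>120)&(d>0)&(W[...,2]>.054)&(W[...,2]<.068)
        X=W[m]; L=np.c_[(X[:,:2]-VO)@VX,(X[:,:2]-VO)@VY]*1000; L=L[(abs(L[:,0])<40)&(abs(L[:,1]-10)<50)]
        if len(L)>10: print(len(L),cv2.minAreaRect(L.astype(np.float32)))
    else: cv2.imwrite("pics/k_side.png",cv2.resize(a[90:210,250:410],None,fx=5,fy=5))
E
```

```text
pos [ 0.4925 -0.1357  0.1762] yaw 74.52 down-axis [-2.8e-03  4.0e-04 -1.0e+00] q [-5.010e-01  9.800e-02  1.818e+00 -1.000e-03  1.229e+00 -1.801e+00] open 1.0002082136522885
turn about tool y units -0.08 shift now-axes [-0.197  1.874 -0.035] shift after turn [-0.197  1.874 -0.033]
orientation err rotvec/6deg tool axes:
[-0.02694744 -0.07950664 -0.00341338]
185 ((-3.2599363327026367, 2.8209609985351562), (55.328269958496094, 37.221500396728516), 89.3453140258789)
```

View pics/k_side.png

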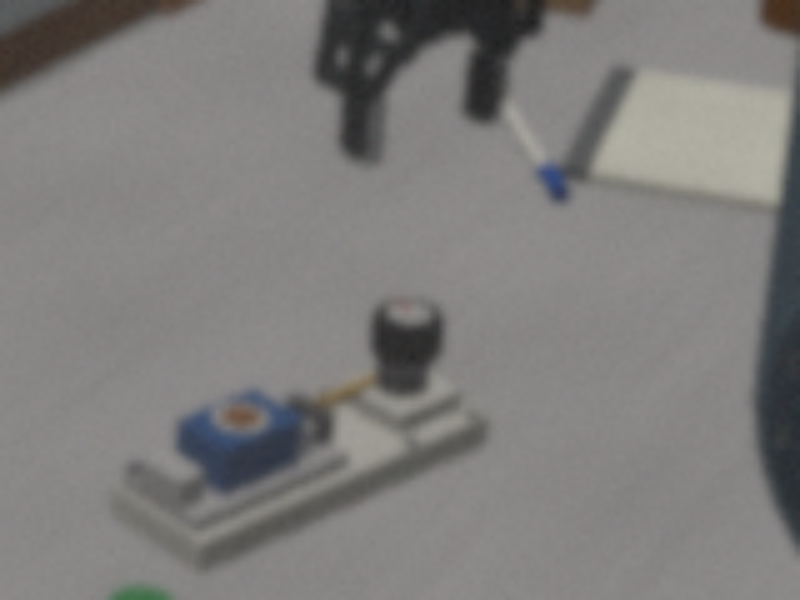

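View pics/k_top.png

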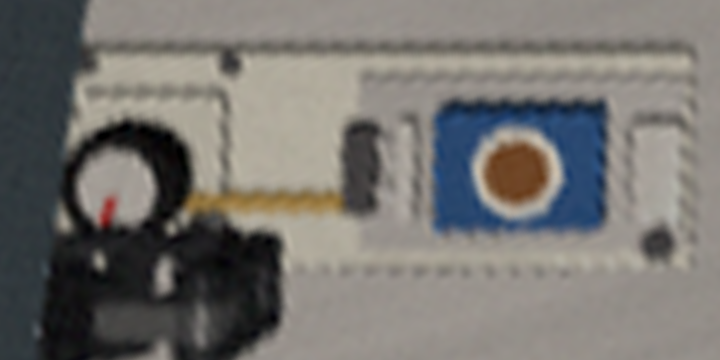

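The block lies flat between the jaws, square, about 3 mm off centre and with clear gaps at both jaws. Now I'll go down onto the knob.

step_arm:
  commands:
    - [-0.03,-0.08,0,-0.19,0.3,-0.03,1]
    - [0,0,0,0,0.7,0,1]
    - [0,0,0,0,0.8,0,1]
    - [0,0,0,0,0.5,0,1]
    - [0,0,0,0,0,0,1]
    - [0,0,0,0,0,0,1]

```text
time_s: 15.7
eef_pos: [0.4935, -0.1383, 0.1084]
eef_rot: [-0.559, 0.56, 0.432, -0.431]
wrist_force: [-0.6, 0.2, 0.0]
opening: 0.998
```

```bash
python3 - <<'E'
from h import *
goto(v2w(-.001,-.1242,.05),74.7)
for n in("top","side"):
    a,d=ctrl.camera(n)
    if n=="top": cv2.imwrite("pics/k2_top.png",cv2.resize(a[190:290,300:430],None,fx=5,fy=5))
    else: cv2.imwrite("pics/k2_side.png",cv2.resize(a[110:190,270:390],None,fx=6,fy=6))
E
```

```text
pos [ 0.4935 -0.1383  0.1084] yaw 75.28 down-axis [ 2.e-03 -2.e-04 -1.e+00] q [-5.060e-01  1.920e-01  1.866e+00  1.000e-03  1.082e+00 -1.820e+00] open 0.9976112172450213
turn about tool y units 0.096 shift now-axes [-0.112  1.947  0.041] shift after turn [-0.112  1.947  0.04 ]
```

View pics/k2_side.png

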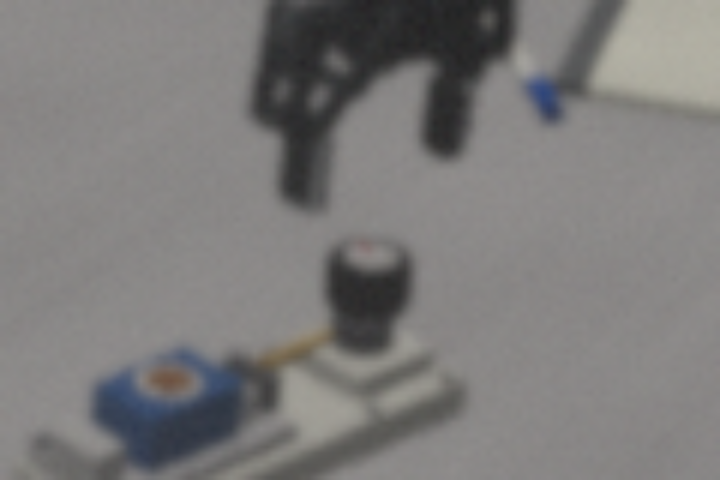

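View pics/k2_top.png

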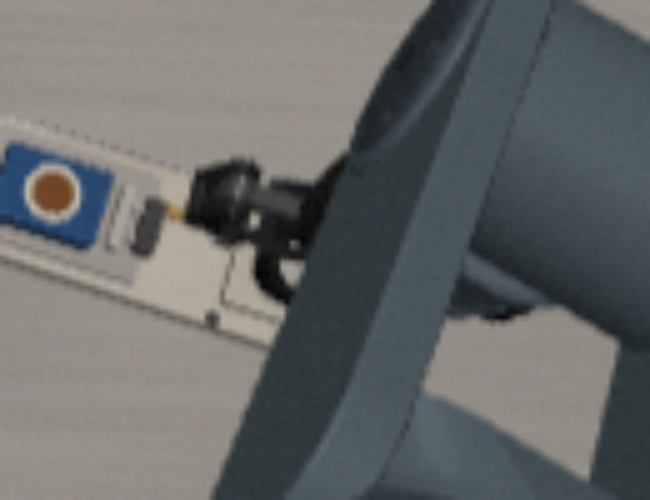

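step_arm:
  commands:
    - [0,0.1,0,-0.11,0.3,0.04,1]
    - [0,0,0,0,0.6,0,1]
    - [0,0,0,0,0.6,0,1]
    - [0,0,0,0,0.35,0,1]
    - [0,0,0,0,0.1,0,1]
    - [0,0,0,0,0,0,1]
    - [0,0,0,0,0,0,1]

```text
time_s: 16.5
eef_pos: [0.4924, -0.1423, 0.0511]
eef_rot: [-0.561, 0.564, 0.429, -0.428]
wrist_force: [0.1, 0.0, 1.4]
opening: 1.001
```

```bash
python3 - <<'E'
from h import *
goto(v2w(-.001,-.1242,.05),74.7)
E
```

```text
pos [ 0.4924 -0.1423  0.0511] yaw 74.6 down-axis [ 0.0041 -0.0014 -1.    ] q [-5.140e-01  2.860e-01  1.892e+00  1.000e-03  9.590e-01 -1.816e+00] open 1.0007184870186698
turn about tool y units -0.017 shift now-axes [0.027 0.036 0.037] shift after turn [0.027 0.036 0.037]
```

step_arm:
  commands:
    - [0,0,0,0.02,0,0.03,0.6]
    - [0,0,0,0,0,0,0.55]
    - [0,0,0,0,0,0,0.5]
    - [0,0,0,0,0,0,0.48]
    - [0,0,0,0,0,0,0.46]
    - [0,0,0,0,0,0,0.46]

```text
time_s: 17.1
eef_pos: [0.4913, -0.1423, 0.0509]
eef_rot: [-0.561, 0.564, 0.429, -0.428]
wrist_force: [-2.2, -4.2, 2.5]
opening: 0.458
```

step_arm:
  commands:
    - [0,0,0,0,0,0,0.42]
    - [0,0,0,0,0,0,0.38]
    - [0,0,0,0,0,0,0.2]
    - [0,0,0,0,0,0,0]

```text
time_s: 17.5
eef_pos: [0.4911, -0.1429, 0.0514]
eef_rot: [-0.561, 0.564, 0.429, -0.429]
wrist_force: [-6.1, -6.8, 8.0]
opening: 0.431
```

```bash
cat > s.py <<'E'
from h import *
p,R,o=tool(); print("yaw",np.degrees(np.arctan2(R[1,0],R[0,0])).round(2),"q6",o["q"][5],"F",np.round(o["wrist_force"],1),"T",np.round(o["torque"],3),"pos",p.round(4),"open",round(o["opening"],3),"Ftool",(R.T@o["wrist_force"]).round(1), "down",R[:,1].round(4),"tj6",round(o["joint_efforts"][5],3))
E
python3 s.py
```

```text
yaw 74.61 q6 -1.815534785793839 F [-6.1 -6.8  8. ] T [-1.093  0.903 -0.049] pos [ 0.4911 -0.1429  0.0514] open 0.431 Ftool [-8.2 -8.   4. ] down [ 0.003  -0.0036 -1.    ] tj6 -0.035
```

step_arm:
  commands:
    - [0,0,0,-0.03,-0.02,0.01,0]
    - [0,0,0,0,0,0,0]

```text
time_s: 17.7
eef_pos: [0.491, -0.143, 0.0515]
eef_rot: [-0.561, 0.564, 0.429, -0.428]
wrist_force: [0.0, -5.4, 1.8]
opening: 0.424
```

```bash
python3 s.py
```

```text
yaw 74.59 q6 -1.8174959686688794 F [ 0.  -5.4  1.8] T [-0.865  0.158 -0.116] pos [ 0.491  -0.143   0.0515] open 0.424 Ftool [-5.2 -1.8 -1.5] down [ 0.0042 -0.0024 -1.    ] tj6 -0.083
```

step_arm:
  commands:
    - [0,0.2,0,0,0,0,0]
    - [0,0.4,0,0,0,0,0]
    - [0,0.5,0,0,0,0,0]
    - [0,0.5,0,0,0,0,0]
    - [0,0.4,0,0,0,0,0]

```text
time_s: 18.2
eef_pos: [0.4912, -0.1425, 0.0514]
eef_rot: [-0.603, 0.606, 0.368, -0.366]
wrist_force: [0.6, -3.0, 2.2]
opening: 0.429
```

```bash
python3 s.py
```

```text
yaw 62.54 q6 -1.6065150302358728 F [ 0.6 -3.   2.2] T [-0.582  0.073  0.183] pos [ 0.4912 -0.1425  0.0514] open 0.429 Ftool [-2.4 -2.2 -1.9] down [ 0.0042 -0.0021 -1.    ] tj6 -0.178
```

step_arm:
  commands:
    - [0,0.5,0,0,0,0,0]
    - [0,0.6,0,0,0,0,0]
    - [0,0.6,0,0,0,0,0]
    - [0,0.6,0,0,0,0,0]
    - [0,0.6,0,0,0,0,0]
    - [0,0.6,0,0,0,0,0]
    - [0,0.6,0,0,0,0,0]
    - [0,0.6,0,0,0,0,0]
    - [0,0.6,0,0,0,0,0]
    - [0,0.5,0,0,0,0,0]

```text
time_s: 19.2
eef_pos: [0.4921, -0.1416, 0.0515]
eef_rot: [-0.686, 0.687, 0.171, -0.167]
wrist_force: [5.1, 0.5, 0.7]
opening: 0.429
```

```bash
python3 s.py; python3 - <<'E'
from h import *
for n in("top","side"):
    a,d=ctrl.camera(n)
    if n=="top": cv2.imwrite("pics/k3_top.png",cv2.resize(a[200:270,270:400],None,fx=6,fy=6))
    else: cv2.imwrite("pics/k3_side.png",cv2.resize(a[110:190,270:390],None,fx=6,fy=6))
E
```

```text
yaw 27.69 q6 -0.9987201331556095 F [5.1 0.5 0.7] T [ 0.113 -0.759  0.387] pos [ 0.4921 -0.1416  0.0515] open 0.429 Ftool [ 4.8 -0.6 -1.9] down [ 6.2e-03 -8.0e-04 -1.0e+00] tj6 -0.276
```

View pics/k3_side.png

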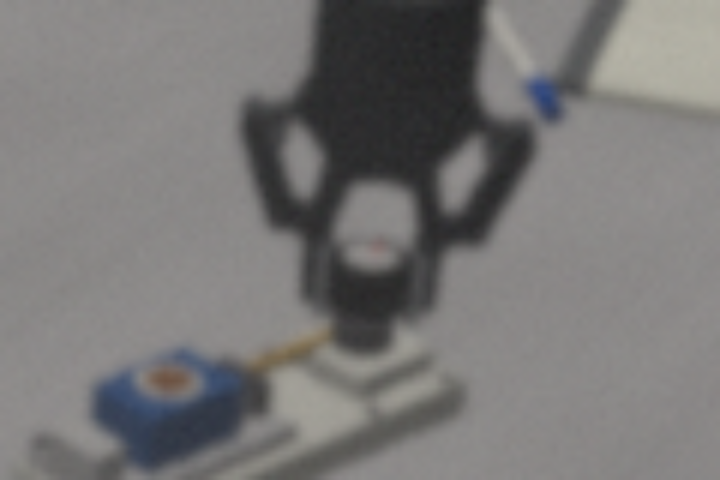

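View pics/k3_top.png

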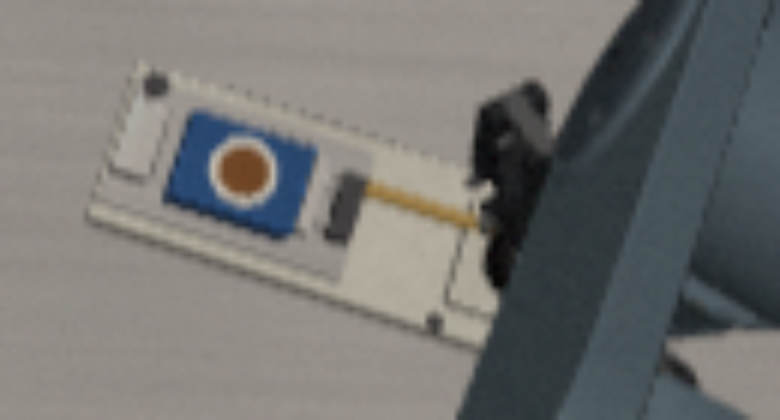

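step_arm:
  commands:
    - [0,0.5,0,0.01,0,0,0]
    - [0,0.6,0,0,0,0,0]
    - [0,0.6,0,0,0,0,0]
    - [0,0.6,0,0,0,0,0]
    - [0,0.6,0,0,0,0,0]
    - [0,0.6,0,0,0,0,0]
    - [0,0.6,0,0,0,0,0]
    - [0,0.6,0,0,0,0,0]
    - [0,0.6,0,0,0,0,0]
    - [0,0.5,0,0,0,0,0]

```text
time_s: 20.3
eef_pos: [0.4935, -0.1414, 0.0515]
eef_rot: [-0.706, 0.706, -0.041, 0.047]
wrist_force: [11.7, 1.8, -2.9]
opening: 0.43
```

```bash
python3 s.py; python3 - <<'E'
from h import *
for n in("top",):
    a,d=ctrl.camera(n)
    if n=="top": cv2.imwrite("pics/k4_top.png",cv2.resize(a[200:270,270:400],None,fx=6,fy=6))
E
```

```text
yaw -7.08 q6 -0.3915435534009103 F [11.7  1.8 -2.9] T [ 0.361 -1.591  0.295] pos [ 0.4935 -0.1414  0.0515] open 0.43 Ftool [11.3  3.   3.2] down [ 8.6e-03 -9.0e-04 -1.0e+00] tj6 -0.258
```

View pics/k4_top.png

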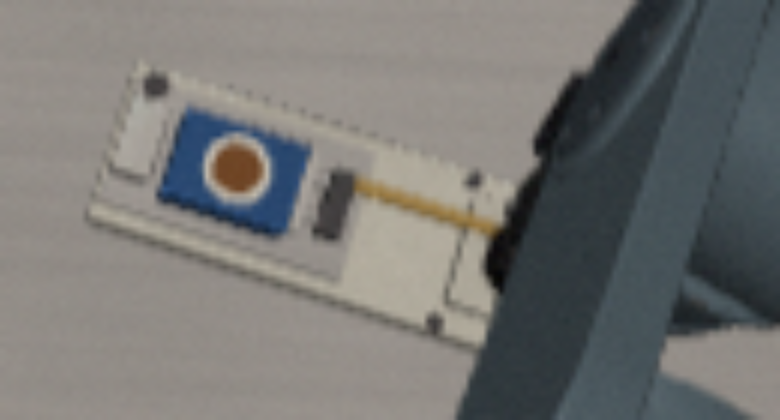

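step_arm:
  commands:
    - [0,0.3,0,0.04,0.01,0.01,0]
    - [0,0.5,0,0,0,0,0]
    - [0,0.5,0,0,0,0,0]
    - [0,0.5,0,0,0,0,0]
    - [0,0.5,0,0,0,0,0]
    - [0,0.5,0,0,0,0,0]

```text
time_s: 20.95
eef_pos: [0.4942, -0.1415, 0.0515]
eef_rot: [0.692, -0.692, 0.143, -0.149]
wrist_force: [6.5, 1.7, 0.6]
opening: 0.426
```

```bash
python3 s.py; python3 - <<'E'
from h import *
for n in("top",):
    a,d=ctrl.camera(n)
    if n=="top": cv2.imwrite("pics/k5_top.png",cv2.resize(a[200:270,270:400],None,fx=6,fy=6))
E
```

```text
yaw -23.85 q6 -0.09710043857849564 F [6.5 1.7 0.6] T [ 0.169 -1.068  0.297] pos [ 0.4942 -0.1415  0.0515] open 0.426 Ftool [ 5.2 -0.5  4.2] down [ 0.0074 -0.0013 -1.    ] tj6 -0.355
```

View pics/k5_top.png

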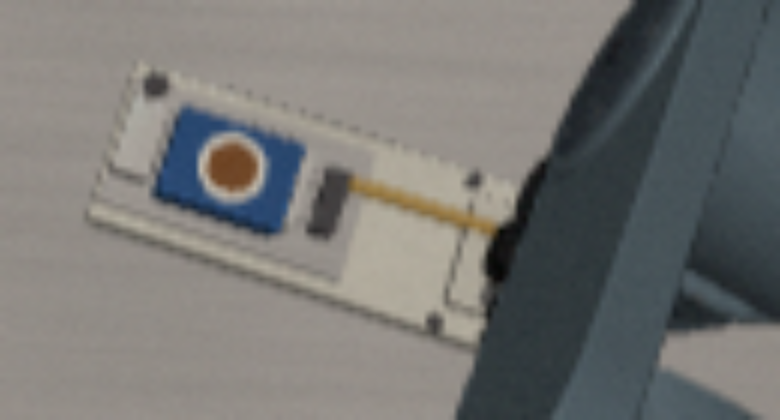

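step_arm:
  commands:
    - [0,0.5,0,0.01,0,0.02,0]
    - [0,0.5,0,0,0,0,0]
    - [0,0.5,0,0,0,0,0]

```text
time_s: 21.3
eef_pos: [0.4946, -0.1416, 0.0515]
eef_rot: [-0.678, 0.678, -0.197, 0.203]
wrist_force: [6.1, -1.9, -0.0]
opening: 0.42
```

```bash
python3 s.py
```

```text
yaw -32.85 q6 0.06119984330393759 F [ 6.1 -1.9 -0. ] T [-0.264 -0.898  0.405] pos [ 0.4946 -0.1416  0.0515] open 0.42 Ftool [6.2 0.1 1.7] down [ 0.0072 -0.0022 -1.    ] tj6 -0.371
```

step_arm:
  commands:
    - [0,0.5,0,0,0,0,0]
    - [0,0.5,0,0,0,0,0]
    - [0,0.5,0,0,0,0,0]

```text
time_s: 21.6
eef_pos: [0.4949, -0.1419, 0.0515]
eef_rot: [0.661, -0.66, 0.25, -0.255]
wrist_force: [6.8, -1.6, -0.7]
opening: 0.426
```

```bash
python3 s.py
```

```text
yaw -41.85 q6 0.21825753220786356 F [ 6.8 -1.6 -0.7] T [-0.367 -1.065  0.3  ] pos [ 0.4949 -0.1419  0.0515] open 0.426 Ftool [6.1 0.8 3.4] down [ 0.0079 -0.0026 -1.    ] tj6 -0.36
```

step_arm:
  commands:
    - [0,0.5,0,0,0,0,0]
    - [0,0.5,0,0,0,0,0]
    - [0,0.5,0,0,0,0,0]

```text
time_s: 21.9
eef_pos: [0.4952, -0.1421, 0.0515]
eef_rot: [0.639, -0.638, 0.3, -0.307]
wrist_force: [8.0, -3.2, -2.6]
opening: 0.428
```

```bash
python3 s.py; python3 - <<'E'
from h import *
for n in("top",):
    a,d=ctrl.camera(n)
    if n=="top": cv2.imwrite("pics/k6_top.png",cv2.resize(a[200:270,270:400],None,fx=6,fy=6))
E
```

```text
yaw -50.85 q6 0.37536817034768094 F [ 8.  -3.2 -2.6] T [-0.51  -1.154  0.342] pos [ 0.4952 -0.1421  0.0515] open 0.428 Ftool [7.5 2.6 4.1] down [ 0.0085 -0.0031 -1.    ] tj6 -0.341
```

View pics/k6_top.png

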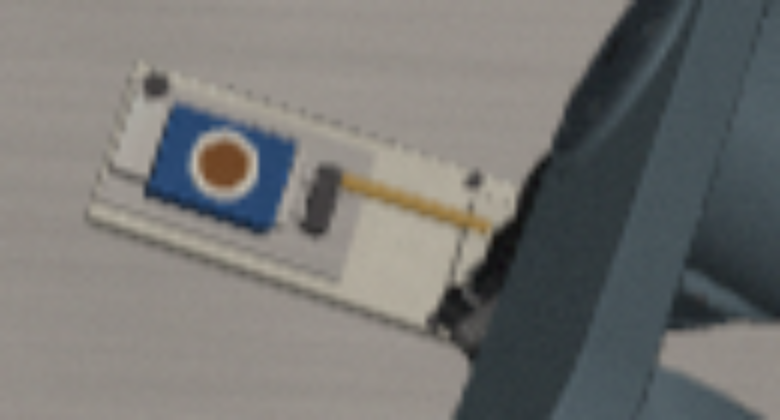

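step_arm:
  commands:
    - [0,0.4,0,0.02,0,0.02,0]
    - [0,0.4,0,0,0,0,0]
    - [0,0.4,0,0,0,0,0]

```text
time_s: 22.25
eef_pos: [0.4954, -0.1423, 0.0515]
eef_rot: [0.619, -0.618, 0.34, -0.346]
wrist_force: [4.4, -4.4, 0.1]
opening: 0.431
```

```bash
python3 s.py
```

```text
yaw -58.01 q6 0.5012073497497423 F [ 4.4 -4.4  0.1] T [-0.692 -0.739  0.415] pos [ 0.4954 -0.1423  0.0515] open 0.431 Ftool [ 6.1 -0.   1.4] down [ 0.0071 -0.0032 -1.    ] tj6 -0.186
```

step_arm:
  commands:
    - [0,0.4,0,0,0,0,0]
    - [0,0.4,0,0,0,0,0]

```text
time_s: 22.45
eef_pos: [0.4955, -0.1425, 0.0515]
eef_rot: [0.604, -0.603, 0.366, -0.371]
wrist_force: [5.9, -5.8, -1.4]
opening: 0.428
```

```bash
python3 s.py
```

```text
yaw -62.82 q6 0.584989634402592 F [ 5.9 -5.8 -1.4] T [-0.745 -0.791  0.406] pos [ 0.4955 -0.1425  0.0515] open 0.428 Ftool [7.8 1.5 2.6] down [ 0.0074 -0.0035 -1.    ] tj6 -0.162
```

step_arm:
  commands:
    - [0,0.4,0,0,0,0,0]
    - [0,0.4,0,0,0,0,0]

```text
time_s: 22.65
eef_pos: [0.4956, -0.1427, 0.0515]
eef_rot: [0.588, -0.587, 0.39, -0.396]
wrist_force: [6.4, -6.1, -2.1]
opening: 0.429
```

```bash
python3 s.py
```

```text
yaw -67.61 q6 0.6686888666288231 F [ 6.4 -6.1 -2.1] T [-0.86  -0.874  0.352] pos [ 0.4956 -0.1427  0.0515] open 0.429 Ftool [8.1 2.1 3.5] down [ 0.0075 -0.0038 -1.    ] tj6 -0.146
```

step_arm:
  commands:
    - [0,0.4,0,0,0,0,0]
    - [0,0.4,0,0,0,0,0]

```text
time_s: 22.85
eef_pos: [0.4957, -0.1429, 0.0515]
eef_rot: [0.571, -0.57, 0.415, -0.421]
wrist_force: [6.5, -5.9, -3.2]
opening: 0.428
```

```bash
python3 s.py
```

```text
yaw -72.41 q6 0.7525382559713855 F [ 6.5 -5.9 -3.2] T [-1.023 -0.907  0.304] pos [ 0.4957 -0.1429  0.0515] open 0.428 Ftool [7.5 3.2 4.4] down [ 0.0077 -0.0041 -1.    ] tj6 -0.151
```

```bash
python3 s.py; python3 - <<'E'
from h import *
out=[]
a,_=ctrl.camera("side"); b,d=ctrl.camera("top")
cv2.imwrite("pics/k7.png",np.vstack([cv2.resize(a[125:175,270:390],(720,300)),cv2.resize(b[210:260,270:390],(720,300),interpolation=2)]))
E
```

```text
yaw -72.41 q6 0.7525382559713855 F [ 6.5 -5.9 -3.2] T [-1.023 -0.907  0.304] pos [ 0.4957 -0.1429  0.0515] open 0.428 Ftool [7.5 3.2 4.4] down [ 0.0077 -0.0041 -1.    ] tj6 -0.151
```

View pics/k7.png

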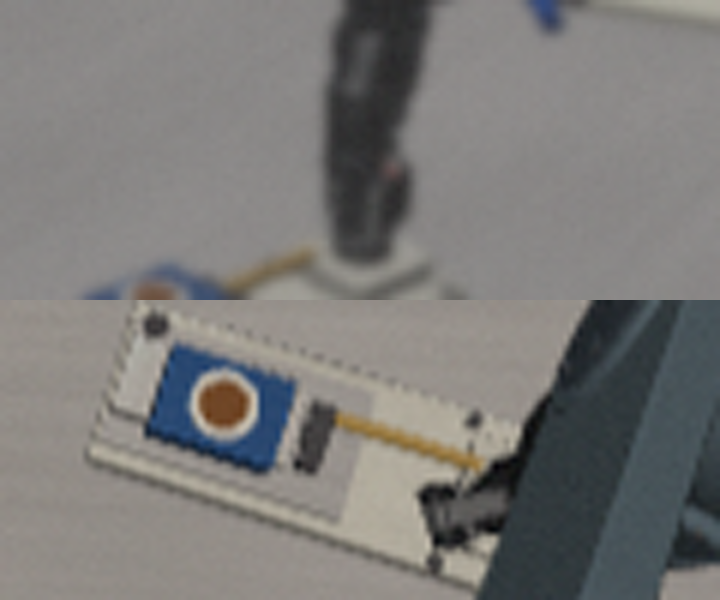

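step_arm:
  commands:
    - [0,0.4,0,0.02,0,0.02,0]
    - [0,0.4,0,0,0,0,0]

```text
time_s: 23.15
eef_pos: [0.4958, -0.1431, 0.0515]
eef_rot: [0.553, -0.552, 0.439, -0.444]
wrist_force: [3.2, -5.6, 0.2]
opening: 0.427
```

```bash
python3 s.py
```

```text
yaw -77.2 q6 0.8362433126329358 F [ 3.2 -5.6  0.2] T [-0.941 -0.434  0.406] pos [ 0.4958 -0.1431  0.0515] open 0.427 Ftool [ 6.2 -0.1  1.9] down [ 0.0061 -0.0036 -1.    ] tj6 -0.189
```

step_arm:
  commands:
    - [0,0.4,0,0,0,0,0]
    - [0,0.4,0,0,0,0,0]

```text
time_s: 23.35
eef_pos: [0.4958, -0.1433, 0.0515]
eef_rot: [0.534, -0.533, 0.461, -0.467]
wrist_force: [2.7, -7.0, 0.2]
opening: 0.427
```

```bash
python3 s.py
```

```text
yaw -82.0 q6 0.9200559536961195 F [ 2.7 -7.   0.2] T [-1.054 -0.407  0.449] pos [ 0.4958 -0.1433  0.0515] open 0.427 Ftool [ 7.3 -0.2  1.7] down [ 0.0063 -0.004  -1.    ] tj6 -0.15
```

step_arm:
  commands:
    - [0,0.4,0,0,0,0,0]
    - [0,0.4,0,0,0,0,0]

```text
time_s: 23.55
eef_pos: [0.4958, -0.1434, 0.0515]
eef_rot: [0.514, -0.513, 0.483, -0.489]
wrist_force: [3.5, -7.6, -0.7]
opening: 0.429
```

```bash
python3 s.py
```

```text
yaw -86.8 q6 1.0038021729463804 F [ 3.5 -7.6 -0.7] T [-1.199 -0.452  0.443] pos [ 0.4958 -0.1434  0.0515] open 0.429 Ftool [7.8 0.8 3. ] down [ 0.0064 -0.0043 -1.    ] tj6 -0.113
```

step_arm:
  commands:
    - [0,0.4,0,0,0,0,0]

```text
time_s: 23.65
eef_pos: [0.4958, -0.1435, 0.0515]
eef_rot: [0.504, -0.503, 0.494, -0.499]
wrist_force: [3.0, -8.2, -0.6]
opening: 0.424
```

```bash
python3 s.py
```

```text
yaw -89.19 q6 1.0457092467346591 F [ 3.  -8.2 -0.6] T [-1.294 -0.378  0.43 ] pos [ 0.4958 -0.1435  0.0515] open 0.424 Ftool [8.2 0.7 2.8] down [ 0.0064 -0.0045 -1.    ] tj6 -0.136
```

step_arm:
  commands:
    - [0,0.4,0,0,0,0,0]

```text
time_s: 23.75
eef_pos: [0.4958, -0.1436, 0.0515]
eef_rot: [-0.493, 0.493, -0.504, 0.51]
wrist_force: [2.7, -8.0, -0.6]
opening: 0.427
```

```bash
python3 s.py
```

```text
yaw -91.59 q6 1.0875599486810885 F [ 2.7 -8.  -0.6] T [-1.344 -0.351  0.412] pos [ 0.4958 -0.1436  0.0515] open 0.427 Ftool [8.  0.6 2.9] down [ 0.0064 -0.0046 -1.    ] tj6 -0.104
```

step_arm:
  commands:
    - [0,0.4,0,0,0,0,0]

```text
time_s: 23.85
eef_pos: [0.4958, -0.1437, 0.0515]
eef_rot: [-0.483, 0.482, -0.514, 0.52]
wrist_force: [2.8, -9.2, -1.1]
opening: 0.429
```

```bash
python3 s.py
```

```text
yaw -93.99 q6 1.1294288144141784 F [ 2.8 -9.2 -1.1] T [-1.415 -0.373  0.488] pos [ 0.4958 -0.1437  0.0515] open 0.429 Ftool [9.  1.1 3.4] down [ 0.0064 -0.0048 -1.    ] tj6 -0.094
```

step_arm:
  commands:
    - [0,0.4,0,0,0,0,0]

```text
time_s: 23.95
eef_pos: [0.4958, -0.1438, 0.0515]
eef_rot: [-0.472, 0.471, -0.524, 0.53]
wrist_force: [2.6, -9.5, -1.3]
opening: 0.427
```

```bash
python3 s.py
```

```text
yaw -96.39 q6 1.1713756263022146 F [ 2.6 -9.5 -1.3] T [-1.441 -0.331  0.45 ] pos [ 0.4958 -0.1438  0.0515] open 0.427 Ftool [9.2 1.3 3.7] down [ 0.0064 -0.0049 -1.    ] tj6 -0.118
```

step_arm:
  commands:
    - [0,0.4,0,0.02,0,0.01,0]

```text
time_s: 24.05
eef_pos: [0.4958, -0.144, 0.0515]
eef_rot: [-0.461, 0.46, -0.534, 0.539]
wrist_force: [2.2, -6.0, 1.4]
opening: 0.426
```

```bash
python3 s.py
```

```text
yaw -98.8 q6 1.212340008196029 F [ 2.2 -6.   1.4] T [-0.879 -0.14   0.381] pos [ 0.4958 -0.144   0.0515] open 0.426 Ftool [ 5.6 -1.3  3.1] down [ 0.0059 -0.004  -1.    ] tj6 -0.093
```

step_arm:
  commands:
    - [0,0.4,0,0,0,0,0]

```text
time_s: 24.15
eef_pos: [0.4958, -0.1441, 0.0515]
eef_rot: [-0.449, 0.448, -0.544, 0.549]
wrist_force: [1.7, -7.9, 0.5]
opening: 0.428
```

```bash
python3 s.py
```

```text
yaw -101.2 q6 1.2542347222663668 F [ 1.7 -7.9  0.5] T [-1.24  -0.166  0.477] pos [ 0.4958 -0.1441  0.0515] open 0.428 Ftool [ 7.4 -0.4  3.2] down [ 0.0058 -0.0041 -1.    ] tj6 -0.083
```

step_arm:
  commands:
    - [0,0.4,0,0,0,0,0]

```text
time_s: 24.25
eef_pos: [0.4958, -0.1442, 0.0515]
eef_rot: [-0.438, 0.437, -0.553, 0.558]
wrist_force: [2.3, -8.8, 0.1]
opening: 0.43
```

```bash
python3 s.py; python3 - <<'E'
from h import *
out=[]
a,_=ctrl.camera("side"); b,d=ctrl.camera("top")
cv2.imwrite("pics/k8.png",np.vstack([cv2.resize(a[125:175,270:390],(720,300)),cv2.resize(b[210:260,270:390],(720,300),interpolation=2)]))
E
```

```text
yaw -103.59 q6 1.2960561325728357 F [ 2.3 -8.8  0.1] T [-1.273 -0.216  0.517] pos [ 0.4958 -0.1442  0.0515] open 0.43 Ftool [ 8.  -0.   4.3] down [ 0.0057 -0.0043 -1.    ] tj6 -0.091
```

View pics/k8.png

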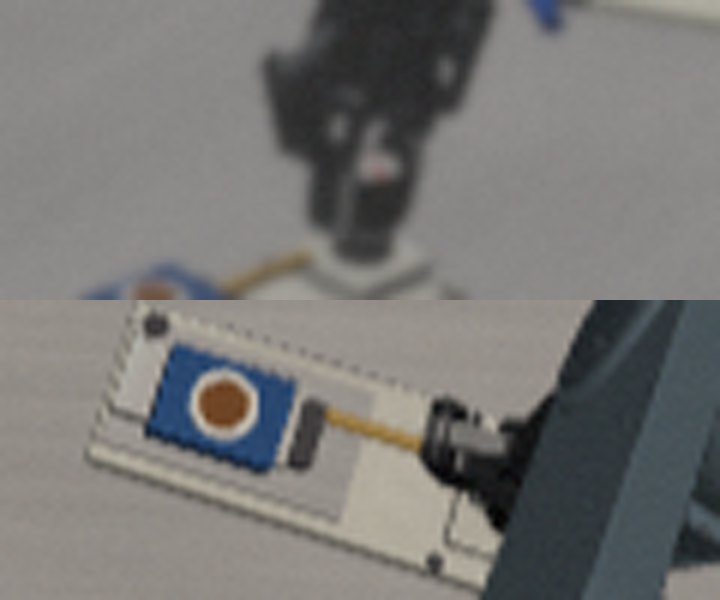

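step_arm:
  commands:
    - [0,0.4,0,0.02,0,0.02,0]

```text
time_s: 24.45
eef_pos: [0.4958, -0.1443, 0.0515]
eef_rot: [-0.427, 0.425, -0.563, 0.566]
wrist_force: [0.7, -4.2, 5.2]
opening: 0.425
```

```bash
python3 s.py
```

```text
yaw -105.93 q6 1.3360238081267195 F [ 0.7 -4.2  5.2] T [-0.646  0.176  0.556] pos [ 0.4958 -0.1443  0.0515] open 0.425 Ftool [ 3.9 -5.2  1.8] down [ 0.0047 -0.0033 -1.    ] tj6 -0.439
```

step_arm:
  commands:
    - [0,0.4,0,0,0,0,0]

```text
time_s: 24.55
eef_pos: [0.4958, -0.1444, 0.0515]
eef_rot: [-0.414, 0.413, -0.572, 0.575]
wrist_force: [-0.2, -5.9, 2.4]
opening: 0.429
```

```bash
python3 s.py
```

```text
yaw -108.4 q6 1.379081463876671 F [-0.2 -5.9  2.4] T [-1.025  0.142  0.265] pos [ 0.4958 -0.1444  0.0515] open 0.429 Ftool [ 5.7 -2.4  1.7] down [ 0.0046 -0.0033 -1.    ] tj6 -0.295
```

step_arm:
  commands:
    - [0,0.4,0,0,0,0,0]

```text
time_s: 24.65
eef_pos: [0.4957, -0.1445, 0.0515]
eef_rot: [-0.402, 0.401, -0.58, 0.584]
wrist_force: [-0.5, -6.5, 3.0]
opening: 0.425
```

```bash
python3 s.py
```

```text
yaw -110.83 q6 1.4214856345195521 F [-0.5 -6.5  3. ] T [-1.078  0.165 -0.017] pos [ 0.4957 -0.1445  0.0515] open 0.425 Ftool [ 6.2 -2.9  1.9] down [ 0.0046 -0.0034 -1.    ] tj6 -0.555
```

step_arm:
  commands:
    - [0,0.4,0,0.01,0,0.01,0]
    - [0,0.4,0,0,0,0,0]

```text
time_s: 24.85
eef_pos: [0.4957, -0.1447, 0.0514]
eef_rot: [-0.377, 0.376, -0.597, 0.6]
wrist_force: [-0.5, -6.4, 4.9]
opening: 0.43
```

```bash
python3 s.py
```

```text
yaw -115.67 q6 1.5051592659640067 F [-0.5 -6.4  4.9] T [-0.976  0.368 -0.111] pos [ 0.4957 -0.1447  0.0514] open 0.43 Ftool [ 6.  -4.9  2.3] down [ 0.0042 -0.0029 -1.    ] tj6 -0.7
```

step_arm:
  commands:
    - [0,0.4,0,0,0,0,0]
    - [0,0,0,0,0,0,0]
    - [0,0,0,0,0,0,0]

```text
time_s: 25.15
eef_pos: [0.4956, -0.1447, 0.0514]
eef_rot: [-0.365, 0.364, -0.604, 0.608]
wrist_force: [-1.7, -6.2, 4.7]
opening: 0.428
```

```bash
python3 s.py
```

```text
yaw -117.96 q6 1.5453065645669386 F [-1.7 -6.2  4.7] T [-0.949  0.355 -0.094] pos [ 0.4956 -0.1447  0.0514] open 0.428 Ftool [ 6.3 -4.7  1.4] down [ 0.0041 -0.003  -1.    ] tj6 -0.056
```

The torque climbed to about 0.5 Nm and then dropped to about -0.1 Nm, so that's one click. I'll let go and rise.

step_arm:
  commands:
    - [0,0,0,0,0,0,0.6]
    - [0,0,0,0,0,0,0.8]
    - [0,0,0,0,0,0,1]
    - [0,0,0,0,0,0,1]
    - [0,0,0,0,0,0,1]
    - [0,0,0,0,0,0,1]

```text
time_s: 25.75
eef_pos: [0.495, -0.1433, 0.0506]
eef_rot: [-0.365, 0.363, -0.605, 0.607]
wrist_force: [-0.1, 1.1, 0.8]
opening: 1.003
```

step_arm:
  commands:
    - [0,0,0,0,-0.3,0,1]
    - [0,0,0,0,-0.7,0,1]
    - [0,0,0,0,-1,0,1]
    - [0,0,0,0,-1,0,1]
    - [0,0,0,0,-1,0,1]
    - [0,0,0,0,-1,0,1]
    - [0,0,0,0,-0.5,0,1]
    - [0,0,0,0,0,0,1]

```text
time_s: 26.55
eef_pos: [0.4961, -0.1441, 0.2192]
eef_rot: [-0.366, 0.362, -0.603, 0.609]
wrist_force: [0.5, 0.2, -0.1]
opening: 1.001
```

step_arm:
  commands:
    - [0,0,0,1,0,0,1]
    - [0,0,0,1,0,0,1]
    - [0,0,0,1,0,0,1]
    - [0,0,0,1,0,0,1]
    - [0,0,0,1,0,0,1]
    - [0,0,0,1,0,0,1]
    - [0,0,0,0,0,0,1]
    - [0,0,0,0,0,0,1]

```text
time_s: 27.35
eef_pos: [0.4094, -0.302, 0.2146]
eef_rot: [-0.364, 0.363, -0.606, 0.607]
wrist_force: [-0.5, 0.7, 0.8]
opening: 1.0
```

```bash
python3 s.py; python3 - <<'E'
from h import *
b,d=ctrl.camera("top"); a,ds=ctrl.camera("side")
cv2.imwrite("pics/f_top.png",rectify("top",b,.06,-.06,.06,-.17,.07,3)); cv2.imwrite("pics/f_side.png",cv2.resize(a[90:210,250:410],None,fx=5,fy=5))
vv,uu=np.mgrid[:384,:512]
for n,im,dd in(("top",b,d),("side",a,ds)):
    W=world(n,uu,vv,dd); hsv=cv2.cvtColor(im,cv2.COLOR_BGR2HSV); m=(hsv[...,0]>95)&(hsv[...,0]<125)&(hsv[...,1]>100)&(dd>0)&(W[...,2]>.054)&(W[...,2]<.068)
    X=W[m]; L=np.c_[(X[:,:2]-VO)@VX,(X[:,:2]-VO)@VY,X[:,2]]*1000; L=L[(abs(L[:,0])<40)&(abs(L[:,1]-10)<50)]
    if len(L)>10: print(n,len(L),cv2.minAreaRect(L[:,:2].astype(np.float32)),np.median(L[:,2]))
    X=W[dd>0]; L=np.c_[(X[:,:2]-VO)@VX,(X[:,:2]-VO)@VY,X[:,2]]*1000
    j=L[(L[:,2]>43.5)&(L[:,2]<52)&(abs(L[:,0])<20)&(L[:,1]>-60)&(L[:,1]<-10)]
    print(n,"jaw y",np.percentile(j[:,1],[2,50,98]))
E
```

```text
yaw -118.1 q6 1.1899447905356824 F [-0.5  0.7  0.8] T [-0.014  0.006  0.   ] pos [ 0.4094 -0.302   0.2146] open 1.0 Ftool [-0.4 -0.8 -0.8] down [ 2.1e-03  9.0e-04 -1.0e+00] tj6 -0.065
top 193 ((-3.2449159622192383, 11.75360107421875), (55.390316009521484, 37.28118133544922), 89.78425598144531) 60.168571980999126
top jaw y [-32.49826149 -25.61978581 -18.15278669]
side 29 ((-0.3839302062988281, 16.758262634277344), (35.015193939208984, 47.999855041503906), 1.874635100364685) 59.319646129230044
side jaw y [-32.54656816 -30.37543087 -23.18782406]
```

View pics/f_top.png

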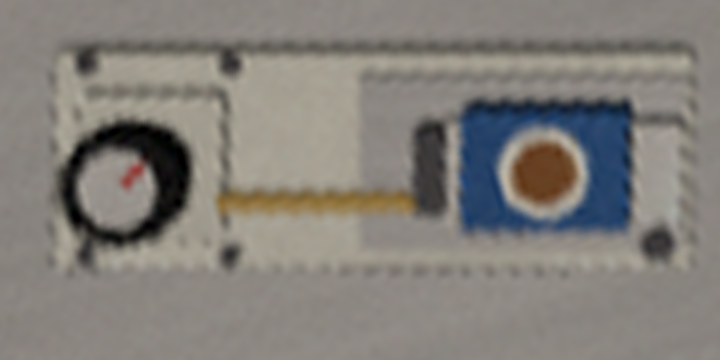

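View pics/f_side.png

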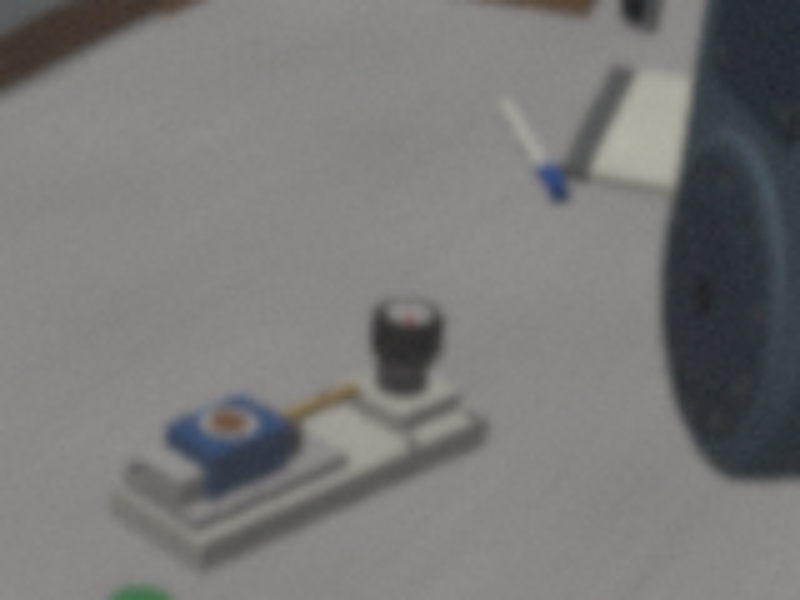

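```bash
python3 - <<'E'
from h import *
b,_=ctrl.camera("top"); p0=np.load("top0.npz")["p"]
for nm,im in(("start",p0),("end",b)):
    r=rectify("top",im,.082,-.03,.03,-.155,-.095,8).astype(int)
    red=(r[...,2]-np.maximum(r[...,0],r[...,1]))>35
    gray=(r.min(2)>110)
    v,u=np.nonzero(red); w=(r[...,2]-r[...,1])[red]
    c=np.array([(-.125+.155)*8000,(.03)*8000])
    # disc centre: filled light+red blob near centre
    vv,uu=np.mgrid[:480,:480]; m=(gray|red)&(np.hypot(uu-c[0],vv-c[1])<17*8)
    n,l,s,cc=cv2.connectedComponentsWithStats(m.astype(np.uint8)); i=1+np.argmax(s[1:,4])
    dc=cc[i]; mc=np.array([np.average(u,weights=w),np.average(v,weights=w)])
    print(nm,"disc",dc,s[i],"mark",mc,"angle cw",np.degrees(np.arctan2(*(mc-dc)[::-1])))
    cv2.imwrite(f"pics/mk_{nm}.png",r.astype(np.uint8))
cv2.imwrite("pics/mk.png",np.hstack([cv2.resize(cv2.imread(f"pics/mk_{x}.png"),(400,400)) for x in("start","end")]))
E
```

```text
start disc [232.83474021 236.40709601] [  134   139   197   201 29735] mark [208.98635722 293.56864264] angle cw 112.64639745338637
end disc [231.98933613 235.73062731] [  133   137   198   198 29539] mark [274.53165592 196.87585816] angle cw -42.406089993588964
```

View pics/mk.png

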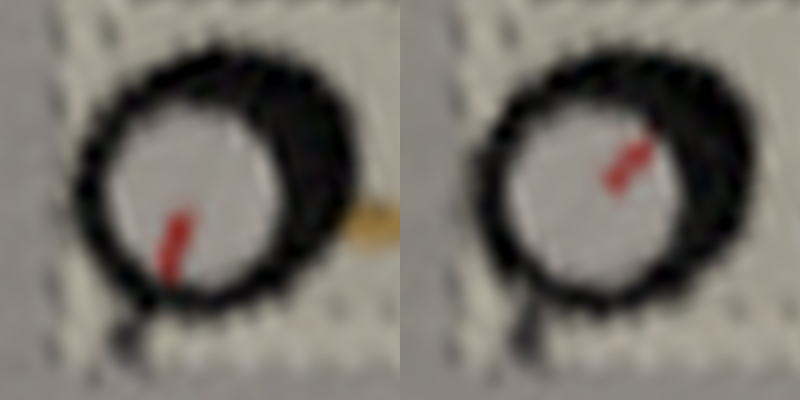

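The mark turned 205° in total, while the hand turned 193°. After release the knob moved on about 12° into its notch, so the slip is about 0.52 rad, which is one click. Handing in.

```bash
python3 -c "
from bench import ctrl
print(ctrl.hand_in())"
```

```text
the job is handed in; nothing more can be done
None
```

The job is handed in: the block is clamped in the vice and the knob has clicked once. No verdict was reported, so this rests on my own last checks.

**What I did:** I picked the smallest of the three blue blocks and set it flat on the bed, long way between the jaws. I let go, then turned the knob about 193° clockwise. At the click the torque rose to about 0.5 Nm and dropped to about -0.1 Nm. Then I let go and moved the arm clear, at 27 s.

**Last checks:**
- **Block position:** in the top view its underside is 12 mm along the vice, as it should be when clamped. It is square to within about 0.3° and about 3 mm off the middle of the jaws' width (limit 10 mm). Its top is 60 mm above the bench, so it lies flat.
- **Clutch:** the red mark turned 205° in total. The jaw moved about 24.5 mm, which is about 175° of spindle. The difference is about 0.52 rad of slip, or one click.
- **Grip on the block:** I couldn't measure this directly. The pad looked compressed in the images.

**Disagreements:** the side camera's partial view put the block about 3 mm to one side of, and 5 mm along from, where the top view had it. It saw only 29 points, so I trusted the top view. The torque peak also read above the stated 0.42 Nm, and I put that down to side force on the wrist.

I didn't measure the dish, the vial and the tip box again at the end. The arm's path stayed clear of them.

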